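# Pair the edged lenses with their mates

### The job

The edger has dropped three finished lenses, each still on its white block, into the grey catch bin. Carry them one after another to the job trays and set each down gently, never dropping it, flat and block up in the empty well beside its mate of the same tint. Leave the lenses already in the trays and the bare white block in the bin where they are.

Things in the scene. Friction and masses are not known exactly. Their poses are not given: they have to be found in the camera images.
- blue_lens_center (a point): Blue edged lens to move, a rounded rectangle 54 (x) by 38 (y) mm, 4 mm thick at its edge, domed to 7.5 mm; fixed on its middle a white block, 24 along x, 16 along y, its upright sides 7 to 27 mm above the lens's underside: the grip. 30 g. Point: centre, 13.5 mm above its underside; z up. It lies on the catch bin's floor, 5 mm above the bench; the bin's walls, 46 mm above the bench, are 55 mm or more from the point.
- amber_lens_center (a point): Amber edged lens to move, a round 46 mm across, 4 mm thick at its edge, domed to 7.5 mm; fixed on its middle a white block, 24 along x, 16 along y, its upright sides 7 to 27 mm above the lens's underside: the grip. 30 g. Point: centre, 13.5 mm above its underside; z up. It lies on the catch bin's floor, 5 mm above the bench; the bin's walls, 46 mm above the bench, are 55 mm or more from the point.
- green_lens_center (a point): Green edged lens to move, an oval 54 (x) by 34 (y) mm, 4 mm thick at its edge, domed to 7.5 mm; fixed on its middle a white block, 24 along x, 16 along y, its upright sides 7 to 27 mm above the lens's underside: the grip. 30 g. Point: centre, 13.5 mm above its underside; z up. It lies on the catch bin's floor, 5 mm above the bench; the bin's walls, 46 mm above the bench, are 55 mm or more from the point.
- blue_tray_well (a point): Middle of the floor of the empty well in the cream job tray that holds the blue mate. Tray: fixed, 156 along x, 80 along y, 20 mm high; two open wells 72 x 72 mm, floor 4 mm above the bench, walls and divider 4 mm thick. The mate's well is centred 76 mm away along -x, with a ticket flange 24 mm beyond it. z up.
- amber_tray_well (a point): Middle of the floor of the empty well in the cream job tray that holds the amber mate. Tray: fixed, 156 along x, 80 along y, 20 mm high; two open wells 72 x 72 mm, floor 4 mm above the bench, walls and divider 4 mm thick. The mate's well is centred 76 mm away along +x, with a ticket flange 24 mm beyond it. z up.
- green_tray_well (a point): Middle of the floor of the empty well in the cream job tray that holds the green mate. Tray: fixed, 156 along x, 80 along y, 20 mm high; two open wells 72 x 72 mm, floor 4 mm above the bench, walls and divider 4 mm thick. The mate's well is centred 76 mm away along -x, with a ticket flange 24 mm beyond it. z up.
- blue_mate_center (a point): The blue mate: a lens on its white block just like the blue one in the bin, already lying block up in its tray. The point is its centre, 13.5 mm above its underside. To be left where it is.
- amber_mate_center (a point): The amber mate: a lens on its white block just like the amber one in the bin, already lying block up in its tray. The point is its centre, 13.5 mm above its underside. To be left where it is.
- green_mate_center (a point): The green mate: a lens on its white block just like the green one in the bin, already lying block up in its tray. The point is its centre, 13.5 mm above its underside. To be left where it is.
- bare_block_center (a point): A bare white lens block with no lens under it, 24 x 16 x 21 mm, standing in the catch bin among the lenses; the point is its centre. To be left where it is.
There are look-alikes about, which are no part of the job. Leave any black look-alike of the part that bears amber_lens_center alone.

How it is judged:
By the outcome, as a careful person would: the job done as asked, in the order asked, and still so for the second after the job is handed in, with the robot touching nothing.
It also fails if it takes over 99 s, if anything falls off the work surface, if the arm or the gripper's body presses on something with over 40 N, if the wrist force passes 120 N, or if a joint passes its speed limit or range.

### The arm

A 6-joint arm with a two-finger parallel gripper is mounted at the origin on the work surface. World frame = base frame: x ahead of the robot, y to its left, z up, the work surface at z = 0. Lengths are in m, angles in rad, forces in N, time in s.
With the tool pointing down it reaches from about 0.3 to 0.875 m from the base axis. Payload 6.4 kg.
Tool frame: the origin (TCP) lies between the finger pads; the fingertips stand 11 mm ahead of it and the grasp point (between the pads) lies 8 mm behind it (ctrl.tcp_to_tips is the y of the fingertips in the tool frame, in m); y points along the fingers, x is the direction in which the jaws open and shut, and the axes are right-handed (so a half turn about y gives the same grasp; the last joint's range is limited). The gripper opens to 85 mm and grips with 20 to 120 N. Pads are 22 mm wide; open, the fingers measure 114 mm over their backs; the gripper's body (76 mm by 85 mm) begins 54 mm behind the grasp point. The pads swing forward as they close: fully open they stand 13 mm farther back than shut.
Start: joints at [-1.404, 0.181, 1.607, -0, 1.354, -0.206], TCP at [0.209, -0.536, 0.242] pointing down, gripper open.
Joint ranges: [-2.99, 2.99], [-0.89, 2.07], [0.3, 2.58], [-1.14, 4.28], [0, 2.63], [-3.12, 3.12]. Speed limits (rad/s): [2.57, 2.57, 3.01, 3.14, 3.14, 3.14].

### API

Orientations are given as a unit quaternion [w, x, y, z].
In Python, from bench import ctrl gives the robot as it stands.
- The arm moves only by the tool apply_moves, never from a script. Its argument "plan" is text: rows parted by semicolons, each of 7 numbers parted by spaces: the shift along the tool's x, y, z each as a share of 0.05 m, from -1 to 1, then the turn, a rotation vector about the tool's x, y, z each as a share of 0.12 rad, from -1 to 1, then the opening, from 0 (shut) to 1 (fully open). In form: dx dy dz wx wy wz claw; .... A call has exactly 5 rows; each row shifts and turns the commanded pose from where the row before left it, along the tool's axes as they then stand; what a row does not reach is not made up. A row lasts 1/10 s, in which the tool goes at most 50 mm and 8.59 degrees, less where a joint would pass 70% of its speed; a pose out of reach is approached as far as the arm can. A call with a number of a shift or a turn outside -1 to 1 is refused whole. A call with a gripper value outside its range is refused whole. The fingers move at their own pace and stop on an object; the grip force is fixed at half the most. Time passes only in rows, so rows that do not move let the fingers close, or fill a call up. It gives the time, the measured TCP pose, the force and the opening at its end, in the units of the state.
- ctrl.get_obs(): the state, without advancing time (a new reading comes with each control period).
- ctrl.camera(name): name is "scene" or "top" or "wrist"; returns the picture (384x512x3 uint8, red, green, blue); there is no depth.
- ctrl.get_calibration(name): a dict with "intrinsics" (3x3 intrinsics, pixels), "R" (3x3) and "t" (3): a world point X has camera coordinates R X + t. Camera axes: x right, y down, z forward; pixel columns grow to the right and rows downward; lengths in m; the calibration is good to about 2 mm. The wrist camera is an equidistant fisheye: a pixel r from the principal point sees the ray r / f radians off the axis. A picture is of the moment at which its call begins: read the wrist's pose just before it. get_calibration takes no time and is no camera call; for the wrist camera it gives the pose at the moment of the call.
- ctrl.hand_in(): hands the job in, once; it reports no verdict.
Trained networks look in the newest picture that a camera, given by its name, has taken for a name from the list of things; names that differ only in an ending like _2 or _b are one class to them, and where a whole thing is asked for, a point or a joint stands for the part that bears it (a point fixed in the world has none). Each returns a list of dicts, best first, with "score" (0 to 1); they miss things now and then, are a little off and sometimes report something else, mostly with a low value. They report only what shows in the picture. A call takes as long as a camera call. They do not tell look-alikes from the thing itself.
- ctrl.recognise(camera, target): "point" ([x, y, z] in m, in world coordinates, good to about 4 mm: the middle of the surface that is visible of it).
The state is a dict: "time_s": time; "q": joint angles; "dq": joint speeds; "joint_efforts": joint torques, N m; "eef_pos": TCP position; "eef_rot": TCP orientation; "wrist_force": force on the tool from outside, world axes, zero at the start; "torque": the same for the moment, N m; "opening": opening from 0.0 (shut) to 1.0 (fully open).
Only numpy, scipy, OpenCV 4.12 (cv2) and the standard library are available. Lean on these libraries where they do the work, as an engineer would, in place of code of your own. Each camera call takes 0.05 s, during which the arm holds its last target.

## Working session

There is one attempt and no reset: what is moved stays moved. The work goes in short steps, Python scripts to look and compute and a tool call to move; the robot and the scene stay as the last step left them, time stands still between calls to the robot, and variables do not carry over. Pictures are saved under pics/ and viewed, and the job is handed in when it is done.

Besides the shell and the picture viewer there is one more tool, called after "Emit:" as name(argument=value, ...) on one line, values as JSON. apply_moves: Moves the arm, as the interface text tells. Shift numbers are shares of 0.05 m and turn numbers shares of 0.12 rad, none past 1 either way. Its arguments: {"type":"object","properties":{"plan":{"type":"string"}},"required":["plan"]}

```bash
ls; mkdir -p pics; python3 - <<'E'
from bench import ctrl
import cv2
o=ctrl.get_obs(); print(o)
for n in ["scene","top","wrist"]:
    im=ctrl.camera(n); cv2.imwrite(f"pics/{n}0.png",cv2.resize(im[:,:,::-1],(800,600),interpolation=cv2.INTER_CUBIC)); c=ctrl.get_calibration(n); print(n,c)
E
```

```text
pics
{'time_s': 0.0, 'q': array([-1.40428714e+00,  1.81550513e-01,  1.60805810e+00, -3.21294869e-05,
        1.35379347e+00, -2.06298036e-01]), 'dq': array([ 0.00137233,  0.00062667,  0.00036066, -0.00025158,  0.00111144,
       -0.00121842]), 'joint_efforts': array([-3.57922709e-04, -4.44878340e+01, -3.51336980e+01, -3.16491769e-04,
        9.06698930e-03,  4.28257323e-06]), 'eef_pos': array([ 0.20934648, -0.53493598,  0.24135461]), 'eef_rot': array([ 0.58445628, -0.58354912,  0.39912461, -0.39822208]), 'wrist_force': array([-0.19444266, -0.20455153, -0.01732355]), 'torque': array([-0.02992617, -0.00361626, -0.00023307]), 'opening': 1.001012208434041}
scene {'intrinsics': array([[495.58419706,   0.        , 262.55642598],
       [  0.        , 495.58419706, 190.17392287],
       [  0.        ,   0.        ,   1.        ]]), 'R': array([[ 0.49351149,  0.86973534,  0.0026178 ],
       [ 0.71534727, -0.40419184, -0.57000635],
       [-0.49469657,  0.28317732, -0.82163612]]), 't': array([-0.18818651, -0.31091719,  1.51278101])}
top {'intrinsics': array([[473.60443773,   0.        , 254.7359358 ],
       [  0.        , 473.60443773, 198.73865623],
       [  0.        ,   0.        ,   1.        ]]), 'R': array([[ 0.009136  , -0.99991002, -0.0098223 ],
       [-0.99494453, -0.00810735, -0.10009823],
       [ 0.10000959,  0.01068714, -0.99492908]]), 't': array([-0.01812484,  0.42775977,  1.10862709])}
wrist {'intrinsics': array([[297.31863964,   0.        , 258.92707827],
       [  0.        , 297.31863964, 191.14255464],
       [  0.        ,   0.        ,   1.        ]]), 'R': array([[ 0.36515592, -0.93094551, -0.00126812],
       [-0.89472092, -0.35132276,  0.27576583],
       [-0.25716848, -0.09956291, -0.96122401]]), 't': array([-0.5739483 , -0.03654002,  0.37956765])}
```

View pics/top0.png

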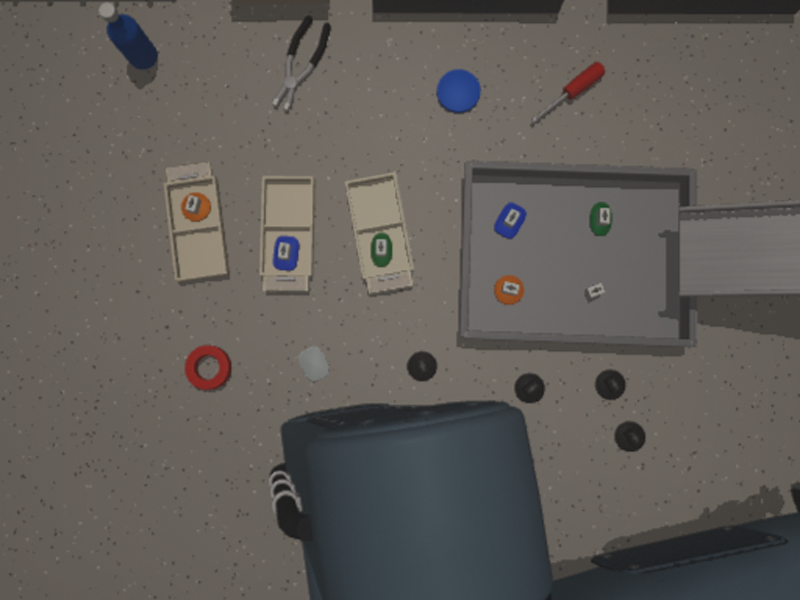

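View pics/scene0.png

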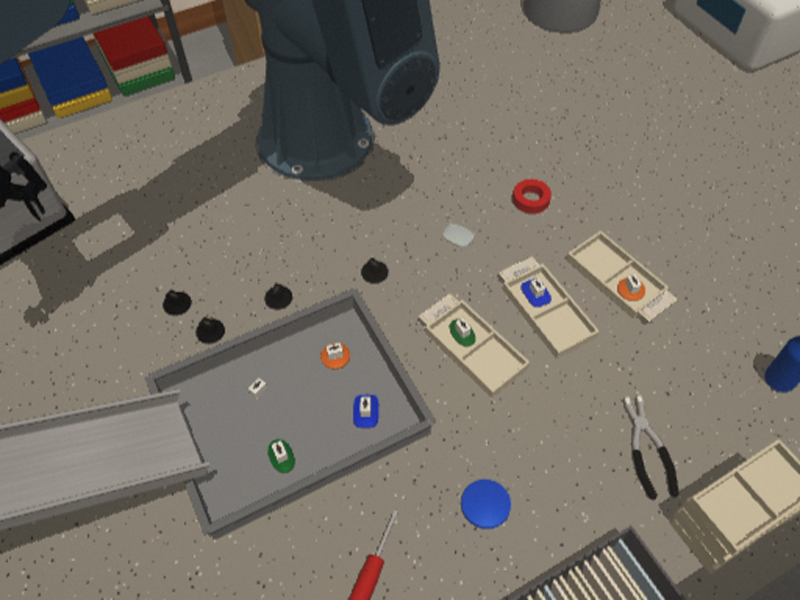

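```bash
python3 - <<'E'
from bench import ctrl
import numpy as np
for n in ["blue_lens_center","amber_lens_center","green_lens_center","blue_tray_well","amber_tray_well","green_tray_well","blue_mate_center","amber_mate_center","green_mate_center","bare_block_center"]:
  for c in ["top","scene"]:
    for d in ctrl.recognise(c,n): print(n,c,np.round(d["point"],4),round(d["score"],2))
print(ctrl.get_obs()["time_s"])
E
```

```text
blue_lens_center top [ 0.5704 -0.1856  0.0096] 0.62
amber_lens_center top [ 0.3453 -0.0514  0.005 ] 0.76
amber_lens_center top [ 0.4632 -0.1852  0.008 ] 0.73
amber_lens_center top [ 0.314  -0.2124  0.0066] 0.7
amber_lens_center top [ 0.3168 -0.3411  0.0043] 0.63
amber_lens_center top [ 0.2436 -0.3665  0.0087] 0.54
amber_lens_center scene [ 0.319  -0.2171  0.0041] 0.69
amber_lens_center scene [ 0.2475 -0.3671  0.0038] 0.68
amber_lens_center scene [ 0.3538 -0.0598  0.005 ] 0.59
amber_lens_center scene [ 0.3254 -0.3425  0.0063] 0.54
amber_lens_center scene [ 0.4714 -0.1937  0.0142] 0.52
green_lens_center top [ 0.5692 -0.3243  0.0095] 0.54
green_lens_center scene [ 0.583  -0.3308  0.0091] 0.5
blue_tray_well top [0.5606 0.1608 0.0019] 0.57
blue_tray_well scene [0.5645 0.1561 0.0063] 0.57
amber_tray_well top [0.5518 0.3049 0.0038] 0.61
amber_tray_well top [ 0.557   0.1602 -0.001 ] 0.39
green_tray_well top [0.5593 0.0122 0.0051] 0.67
green_tray_well top [0.5164 0.1599 0.0137] 0.55
green_tray_well scene [0.5653 0.0137 0.0036] 0.92
blue_mate_center scene [0.5233 0.1553 0.009 ] 0.61
amber_mate_center top [0.5862 0.3031 0.0097] 0.62
amber_mate_center scene [0.5981 0.2942 0.0113] 0.76
amber_mate_center scene [ 0.5853 -0.3305  0.0104] 0.47
green_mate_center top [0.5262 0.0151 0.0086] 0.7
green_mate_center scene [0.5309 0.0082 0.0085] 0.55
bare_block_center top [ 0.4583 -0.3137  0.0278] 0.4
1.15
```

```bash
cat > h.py <<'E'
from bench import ctrl
import numpy as np, cv2
from scipy.spatial.transform import Rotation as Rn
def rot(o): 
    w,x,y,z=o["eef_rot"]; return Rn.from_quat([x,y,z,w]).as_matrix()
def ray(c,name,uv):
    K=c["intrinsics"]; uv=np.asarray(uv,float).reshape(-1,2)
    p=np.c_[(uv[:,0]-K[0,2])/K[0,0],(uv[:,1]-K[1,2])/K[1,1]]
    if name=="wrist":
        r=np.linalg.norm(p,axis=1)+1e-12; d=np.c_[p*(np.sin(r)/r)[:,None],np.cos(r)]
    else: d=np.c_[p,np.ones(len(p))]
    return -c["R"].T@c["t"], d@c["R"]
def toz(c,name,uv,z):
    o,d=ray(c,name,uv); return o+d*((z-o[2])/d[:,2])[:,None]
def proj(c,name,X):
    X=np.asarray(X,float).reshape(-1,3)@c["R"].T+c["t"]; K=c["intrinsics"]
    if name=="wrist":
        r=np.linalg.norm(X[:,:2],axis=1); th=np.arctan2(r,X[:,2]); p=X[:,:2]*(th/r)[:,None]
    else: p=X[:,:2]/X[:,2:]
    return p*K[0,0]+K[:2,2]
def blobs(mask,mn=15):
    n,l,s,ce=cv2.connectedComponentsWithStats(mask.astype(np.uint8))
    return [(l==i,s[i],ce[i]) for i in range(1,n) if s[i,4]>=mn]
E
python3 - <<'E'
from h import *
o=ctrl.get_obs(); print(rot(o).round(3)); print(ctrl.tcp_to_tips, [a for a in dir(ctrl) if a[0]!='_'])
for n,im in [("top",ctrl.camera("top")),("scene",ctrl.camera("scene"))]:
    cv2.imwrite(f"pics/{n}_raw.png",im[:,:,::-1]); c=ctrl.get_calibration(n)
    hsv=cv2.cvtColor(im,cv2.COLOR_RGB2HSV).astype(int)
    H,S,V=hsv[...,0],hsv[...,1],hsv[...,2]
    for nm,m in [("blue",(H>105)&(H<130)&(S>150)&(V>60)),("amber",(H>5)&(H<18)&(S>150)&(V>90)),("green",(H>55)&(H<85)&(S>110)&(V>40))]:
        for b,s,ce in blobs(m,40):
            cs,_=cv2.findContours(b.astype(np.uint8),cv2.RETR_EXTERNAL,cv2.CHAIN_APPROX_NONE)
            X=toz(c,n,cs[0].reshape(-1,2),0.008)[:,:2]
            r=cv2.minAreaRect((X*1000).astype(np.float32))
            print(n,nm,s[4],ce.round(1),np.round(r[0],1),np.round(r[1],1),round(r[2],1))
    m=(V>170)&(S<40)
    for b,s,ce in blobs(m,20):
        X=toz(c,n,ce,0.03)[0]; print(n,"white",s[4],ce.round(1),(X*1000).round(1))
E
```

```text
[[ 0.364 -0.     0.931]
 [-0.931  0.     0.364]
 [-0.    -1.    -0.   ]]
0.011 ['MotionError', 'camera', 'get_calibration', 'get_obs', 'hand_in', 'recognise', 'tcp_to_tips']
top blue 181 [79.3 18.9] [880.7 433.8] [41.5 44.8] 43.8
top blue 559 [293.2  57.7] [ 783.1 -106.2] [64.4 64.7] 0.2
top blue 189 [325.7 141.6] [ 572.7 -187.3] [35.3 50.8] 60.5
top blue 171 [183.4 162.5] [517.9 161.5] [49.4 34.3] 0.4
top amber 151 [126.2 133. ] [591.4 305.8] [40.1 44.5] 0.4
top amber 177 [324.9 185.7] [ 464.  -185.1] [41.1 43.9] 89.8
top green 117 [382.8 141.1] [ 575.8 -327.9] [49.6 29.2] 0.4
top green 97 [244.5 160.5] [525.   12.1] [47.5 28.7] 7.8
scene blue 82 [44.1  9.1] [-610.5 -306. ] [34.5 69.3] 52.8
scene blue 1314 [42.7 45.1] [-429.2 -364.3] [182.9 116.2] 0.0
scene blue 247 [ 6.3 47.9] [-474.7 -474.7] [50.2 93.7] 89.2
scene blue 120 [342.2 188.8] [520. 162.] [35.7 50.3] 85.2
scene blue 489 [502.9 234.9] [832.3 430.4] [ 44.9 110.2] 17.5
scene blue 194 [233.7 264.2] [ 573.2 -187.8] [35.5 50.1] 61.8
scene blue 756 [310.6 322.1] [ 784.6 -107.3] [67.5 66.6] 13.7
scene amber 104 [124.4  12.2] [-462.8  -70.9] [30.5 88.7] 3.5
scene amber 119 [402.8 186.1] [594.3 302.8] [44.3 38.6] 34.7
scene amber 145 [214.5 229.3] [ 467.2 -186. ] [44.9 39.1] 66.6
scene green 259 [93.6 51.8] [-311.9 -229.9] [112.2  35.7] 89.9
scene green 90 [295.4 214.7] [528.1   9.8] [48.7 29.2] 22.6
scene green 149 [180.1 293.5] [ 577.3 -328.5] [34.  48.4] 66.4
scene white 213 [498.7   3.8] [ 159.9 1062.4   30. ]
scene white 77 [293.9 152.3] [373.6 101.2  30. ]
scene white 41 [343.8 181.6] [519.2 162.3  30. ]
scene white 28 [405.9 179.9] [594.  305.2  30. ]
scene white 37 [296.4 208.2] [528.4  13.   30. ]
scene white 32 [213.3 223.3] [ 466.1 -185.9   30. ]
scene white 38 [164.  246.8] [ 466.7 -315.6   30. ]
scene white 36 [233.5 258.4] [ 574.3 -187.2   30. ]
scene white 46 [178.1 287.8] [ 578.1 -329.    30. ]
scene white 63 [410.2 364.7] [966.6  15.2  30. ]
```

```bash
python3 - <<'E'
from h import *
for n,(a,b,cc,d) in [("top",(90,90,290,200)),("scene",(250,130,440,260))]:
    im=cv2.imread(f"pics/{n}_raw.png"); cv2.imwrite(f"pics/{n}_tr.png",cv2.resize(im[b:d,a:cc],None,fx=4,fy=4,interpolation=cv2.INTER_CUBIC))
n="top"; c=ctrl.get_calibration(n); im=cv2.imread("pics/top_raw.png")[:,:,::-1]
hsv=cv2.cvtColor(np.ascontiguousarray(im),cv2.COLOR_RGB2HSV).astype(int); print(hsv[130,183],hsv[170,130],hsv[200,170])
H,S,V=hsv[...,0],hsv[...,1],hsv[...,2]
m=((V>125)&(S>25)).astype(np.uint8); m[:, 290:]=0
for b,s,ce in blobs(m,200):
    cs,_=cv2.findContours(b.astype(np.uint8),cv2.RETR_EXTERNAL,cv2.CHAIN_APPROX_NONE)
    X=toz(c,n,cs[0].reshape(-1,2),0.015)[:,:2]
    r=cv2.minAreaRect((X*1000).astype(np.float32)); print(s,np.round(r[0],1),np.round(r[1],1),r[2])
E
```

```text
[ 20  49 155] [ 19  51 149] [ 16  29 113]
[ 105  104   40   75 1842] [568.2 306.7] [179.   79.6] 8.909265518188477
[ 220  109   45   79 1914] [552.6  13.2] [182.2  87.4] 11.11507511138916
[ 166  112   35   74 1851] [550.3 161.8] [180.3  80.8] 0.08838236331939697
[118 221  28  28 354] [340.7 278.6] [63.6 63.5] 28.232885360717773
```

View pics/top_tr.png

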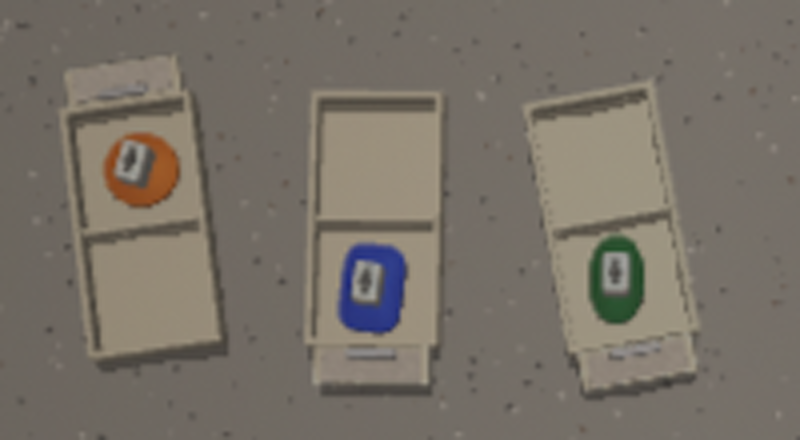

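View pics/scene_tr.png

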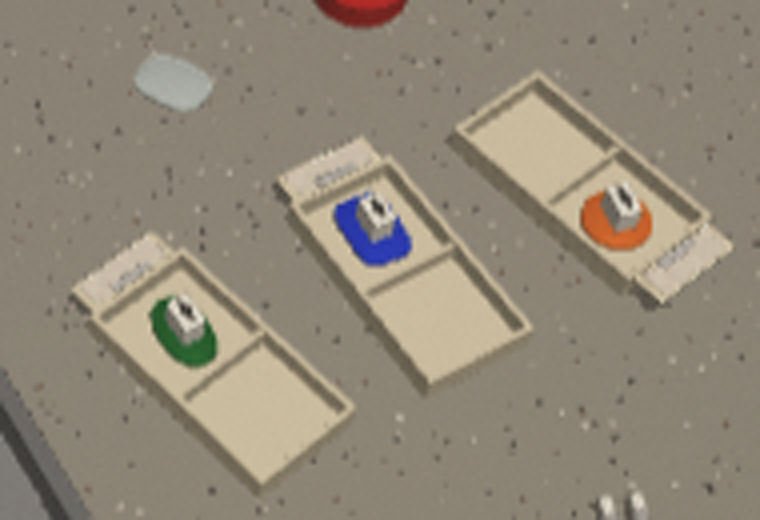

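View pics/wrist0.png

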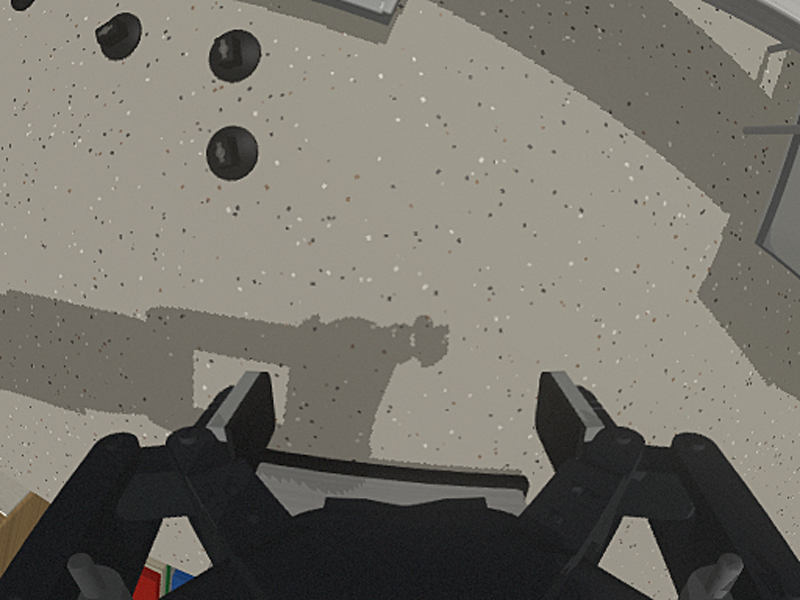

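```bash
cat >> h.py <<'E'
def plan(P,yaw,n=None,o=None,claw=1.0,vmax=0.045):
    """P target TCP; yaw (deg) of tool x, tool y down. prints rows"""
    o=o or ctrl.get_obs(); p=np.array(o["eef_pos"]); R=rot(o)
    x=np.array([np.cos(np.radians(yaw)),np.sin(np.radians(yaw)),0]); y=np.array([0,0,-1.]); Rt=np.c_[x,y,np.cross(x,y)]
    P=np.array(P,float); rv=Rn.from_matrix(R.T@Rt).as_rotvec()
    k=max(np.linalg.norm(P-p)/vmax,np.linalg.norm(rv)/0.115)
    if n is None: n=max(4,int(np.ceil(k)))
    while (n+1)%5 : n+=1
    rows=[]
    for i in range(n):
        d=R.T@((P-p)/(n-i)); w=Rn.from_matrix(R.T@Rt).as_rotvec()/(n-i)
        u=np.r_[d/0.05,w/0.12].round(3); rows.append(u)
        p=p+R@(u[:3]*0.05); R=R@Rn.from_rotvec(u[3:]*0.12).as_matrix()
    rows.append(np.zeros(6))
    for i in range(0,len(rows),5): print("; ".join(" ".join(f"{v+0:g}" for v in r)+f" {claw:g}" for r in rows[i:i+5]))
    print("max",np.abs(rows).max(),"end",p.round(4),"dist",round(float(np.linalg.norm(P-o["eef_pos"])),4))
E
python3 - <<'E'
from h import *
c=ctrl.get_calibration("wrist"); o=ctrl.get_obs(); print(-c["R"].T@c["t"]-o["eef_pos"], rot(o).T@(-c["R"].T@c["t"]-o["eef_pos"]), rot(o).T@c["R"][2])
plan([0.573,-0.187,0.20],-120,claw=0.5)
E
```

```text
[0.06510636 0.0259116  0.13259218] [-0.0004215  -0.13259131  0.07007353] [ 3.55071636e-04  9.61145051e-01 -2.76043593e-01]
-0.274 0.06 0.665 0 0.534 0 0.5; -0.317 0.06 0.646 0 0.534 0 0.5; -0.357 0.06 0.625 0 0.534 0 0.5; -0.397 0.061 0.6 0 0.533 0 0.5; -0.434 0.06 0.574 0 0.534 0 0.5
-0.47 0.061 0.545 0 0.533 0 0.5; -0.504 0.06 0.514 0 0.534 0 0.5; -0.536 0.061 0.48 0 0.533 0 0.5; -0.565 0.06 0.445 0 0.534 0 0.5; -0.592 0.061 0.408 0 0.533 0 0.5
-0.617 0.06 0.369 0 0.534 0 0.5; -0.64 0.061 0.329 0 0.533 0 0.5; -0.66 0.06 0.288 0 0.534 0 0.5; -0.676 0.061 0.244 0 0.533 0 0.5; 0 0 0 0 0 0 0.5
max 0.676 end [ 0.573 -0.187  0.2  ] dist 0.5054
```

Emit:
apply_moves(plan="-0.274 0.06 0.665 0 0.534 0 0.5; -0.317 0.06 0.646 0 0.534 0 0.5; -0.357 0.06 0.625 0 0.534 0 0.5; -0.397 0.06 0.6 0 0.534 0 0.5; -0.434 0.06 0.574 0 0.534 0 0.5")

```text
time_s: 1.75
eef_pos: [0.3402, -0.41, 0.2273]
eef_rot: [-0.512, 0.512, -0.487, 0.488]
wrist_force: [0.0, -0.2, 0.1]
opening: 0.499
```

Emit:
apply_moves(plan="-0.47 0.06 0.545 0 0.534 0 0.5; -0.504 0.06 0.514 0 0.534 0 0.5; -0.536 0.06 0.48 0 0.534 0 0.5; -0.565 0.06 0.445 0 0.534 0 0.5; -0.592 0.06 0.408 0 0.534 0 0.5")

```text
time_s: 2.25
eef_pos: [0.4702, -0.2855, 0.2123]
eef_rot: [-0.428, 0.428, -0.563, 0.563]
wrist_force: [0.8, -0.0, -0.7]
opening: 0.497
```

Emit:
apply_moves(plan="-0.617 0.06 0.369 0 0.534 0 0.5; -0.64 0.06 0.329 0 0.534 0 0.5; -0.66 0.06 0.288 0 0.534 0 0.5; -0.676 0.06 0.244 0 0.534 0 0.5; 0 0 0 0 0 0 0.5")

```text
time_s: 2.75
eef_pos: [0.5752, -0.1838, 0.1998]
eef_rot: [0.355, -0.354, 0.612, -0.612]
wrist_force: [-0.8, 0.4, 0.5]
opening: 0.502
```

```bash
python3 - <<'E'
from h import *
o=ctrl.get_obs(); print(o["q"].round(3),o["opening"],o["eef_pos"],o["time_s"])
im=ctrl.camera("wrist"); cv2.imwrite("pics/w1_raw.png",im[:,:,::-1]); cv2.imwrite("pics/w1.png",cv2.resize(im[:,:,::-1],(800,600),interpolation=cv2.INTER_CUBIC))
E
```

```text
[-5.060e-01  2.830e-01  1.572e+00  1.000e-03  1.286e+00  1.586e+00] 0.5019198448974487 [ 0.57516386 -0.18383219  0.19978219] 2.75
```

View pics/w1.png

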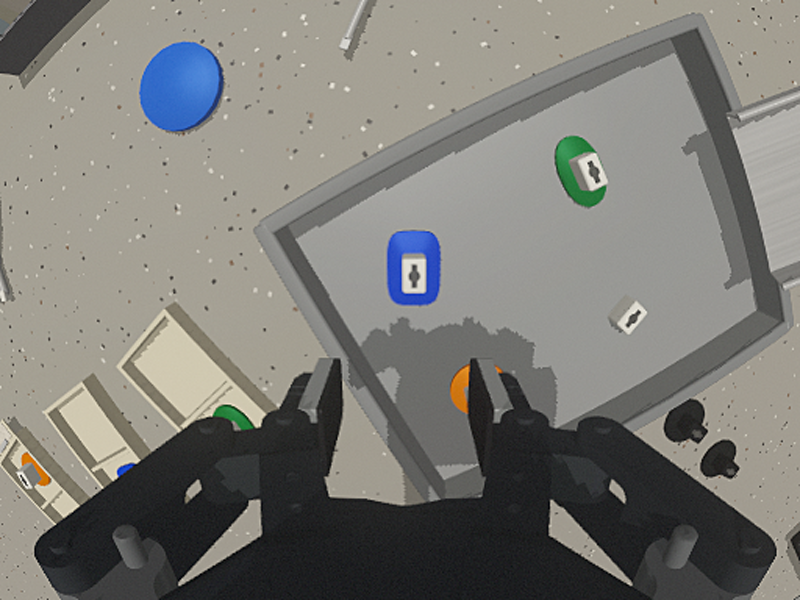

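```bash
cat >> h.py <<'E'
def wblocks(im,c,zt=0.032,show=True,name="wrist"):
    hsv=cv2.cvtColor(im,cv2.COLOR_RGB2HSV).astype(int); H,S,V=hsv[...,0],hsv[...,1],hsv[...,2]
    m=((V>215)&(S<25)).astype(np.uint8); m=cv2.morphologyEx(m,cv2.MORPH_CLOSE,np.ones((5,5)))
    for b,s,ce in blobs(m,60):
        cs,_=cv2.findContours(b.astype(np.uint8),cv2.RETR_EXTERNAL,cv2.CHAIN_APPROX_NONE)
        X=toz(c,name,cs[0].reshape(-1,2),zt)[:,:2]; r=cv2.minAreaRect((X*1000).astype(np.float32))
        a=r[2] if r[1][0]>r[1][1] else r[2]+90
        print("block px",ce.round(1),"xy",np.round(r[0],1),"size",np.round(r[1],1),"longyaw",round((a+90)%180-90,1))
    for nm,m in [("blue",(H>105)&(H<130)&(S>150)&(V>60)),("amber",(H>5)&(H<20)&(S>150)&(V>60)),("green",(H>55)&(H<85)&(S>110)&(V>40))]:
        for b,s,ce in blobs(m,150):
            cs,_=cv2.findContours(b.astype(np.uint8),cv2.RETR_EXTERNAL,cv2.CHAIN_APPROX_NONE)
            X=toz(c,name,cs[0].reshape(-1,2),zt-0.024)[:,:2]; r=cv2.minAreaRect((X*1000).astype(np.float32))
            a=r[2] if r[1][0]>r[1][1] else r[2]+90
            print(nm,"px",ce.round(1),"xy",np.round(r[0],1),"size",np.round(r[1],1),"longyaw",round((a+90)%180-90,1))
E
python3 - <<'E'
from h import *
im=cv2.imread("pics/w1_raw.png")[:,:,::-1].copy(); c=ctrl.get_calibration("wrist")
wblocks(im,c); print(im[275*384//600-3:275*384//600+8:2,265])
E
```

```text
block px [379.4 109.2] xy [ 574.4 -331.8] size [13.3 22. ] longyaw -3.5
block px [264.8 175.2] xy [ 570.6 -190.5] size [12.4 21.3] longyaw -29.8
block px [404.6 202.9] xy [ 463.2 -316.4] size [13.3 21. ] longyaw -68.0
blue px [115.4  55. ] xy [ 780.  -109.6] size [70.9 68.5] longyaw 13.0
blue px [264.2 169.5] xy [ 570.4 -190.3] size [37.  52.7] longyaw -29.8
amber px [294.3 248.2] xy [ 468.2 -173.9] size [14.4 43.1] longyaw -28.5
green px [367.9 108.8] xy [ 574.1 -330.7] size [32.4 53.2] longyaw -8.7
green px [149.2 266.1] xy [535.7   2.9] size [37.1 18.3] longyaw 36.8
[[ 89  88  88]
 [ 99  97  97]
 [ 98  99  96]
 [100  97  96]
 [ 73  70  72]
 [ 81  82  80]]
```

```bash
cat >> h.py <<'E'
def look(tag,zt=0.032):
    o=ctrl.get_obs(); c=ctrl.get_calibration("wrist"); im=ctrl.camera("wrist")
    cv2.imwrite(f"pics/{tag}_raw.png",im[:,:,::-1]); cv2.imwrite(f"pics/{tag}.png",cv2.resize(im[:,:,::-1],(800,600),interpolation=cv2.INTER_CUBIC))
    np.savez(f"pics/{tag}.npz",R=c["R"],t=c["t"],intrinsics=c["intrinsics"])
    print(o["eef_pos"].round(4),o["time_s"],o["opening"]); wblocks(im,c,zt); return im,c
E
python3 - <<'E'
from h import *
look("w2")
plan([0.571,-0.190,0.10],-120,claw=0.5)
E
```

```text
[ 0.5739 -0.1854  0.1998] 2.8 0.5027475486274572
block px [377.3 108.8] xy [ 575.9 -329.9] size [13.1 22.1] longyaw -2.7
block px [261.8 174.5] xy [ 572.3 -188.5] size [13.4 20.3] longyaw -29.9
block px [402.7 202.7] xy [ 464.7 -314.4] size [13.2 20.2] longyaw -67.6
blue px [113.8  54.7] xy [ 781.7 -108.3] size [70.9 69.1] longyaw 61.1
blue px [262.1 169.1] xy [ 572.  -188.6] size [36.8 53.9] longyaw -30.4
amber px [292.9 246.9] xy [ 469.8 -173. ] size [16.4 44.3] longyaw -30.5
green px [366.  108.4] xy [ 575.5 -328.7] size [32.3 53.2] longyaw -8.0
green px [147.7 266. ] xy [536.4   5.1] size [37. 19.] longyaw 33.5
0.021 0.5 0 0.001 0.004 0.001 0.5; 0.02 0.5 -0.001 0.001 0.004 0.001 0.5; 0.021 0.5 -0.001 0.002 0.004 0.001 0.5; 0.021 0.499 0 0.001 0.004 0 0.5; 0 0 0 0 0 0 0.5
max 0.5 end [ 0.571 -0.19   0.1  ] dist 0.1
```

Emit:
apply_moves(plan="0.01 0.6 0 0 0 0 0.5; 0.01 0.6 0 0 0 0 0.5; 0.01 0.6 0 0 0 0 0.5; 0.01 0.6 0 0 0 0 0.5; 0 0 0 0 0 0 0.5")

```text
time_s: 3.35
eef_pos: [0.5681, -0.1884, 0.076]
eef_rot: [0.351, -0.355, 0.615, -0.61]
wrist_force: [-0.3, 0.3, 0.2]
opening: 0.501
```

```bash
python3 - <<'E'
from h import *
look("w3")
plan([0.5723,-0.1885,0.040],-120,claw=0.5)
E
```

```text
[ 0.5681 -0.1884  0.076 ] 3.35 0.5006651041969412
block px [438.2 105.7] xy [ 575.6 -330.3] size [13.6 22.6] longyaw -2.8
block px [255.9 212.6] xy [ 572.6 -188.7] size [13.9 21.9] longyaw -30.9
block px [459.4 243.8] xy [ 466.8 -313.4] size [14.  21.1] longyaw -68.0
blue px [43.7 35.4] xy [ 779.5 -106.5] size [76.  63.7] longyaw 43.9
blue px [256.3 197. ] xy [ 572.  -188.1] size [37.6 54.2] longyaw -30.0
amber px [299.9 305.6] xy [ 473.7 -174.7] size [15.4 31.2] longyaw -26.8
green px [414.6 103.8] xy [ 575.5 -328.6] size [33.3 53.9] longyaw -9.9
-0.009 0.193 0.01 0.01 -0.004 0.001 0.5; -0.009 0.193 0.01 0.01 -0.004 0 0.5; -0.008 0.193 0.009 0.01 -0.004 0.001 0.5; -0.009 0.193 0.009 0.01 -0.003 0 0.5; 0 0 0 0 0 0 0.5
max 0.193 end [ 0.5723 -0.1885  0.04  ] dist 0.0387
```

View pics/w3.png

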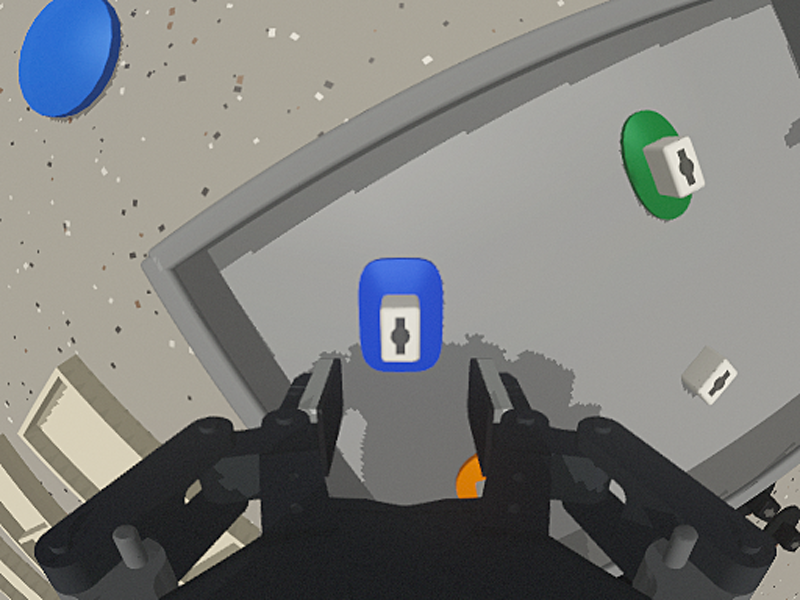

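Emit:
apply_moves(plan="-0.009 0.26 0.01 0 0 0 0.5; -0.009 0.26 0.01 0 0 0 0.5; -0.009 0.26 0.01 0 0 0 0.5; 0 0 0 0 0 0 0.5; 0 0 0 0 0 0 0.5")

```text
time_s: 3.9
eef_pos: [0.5739, -0.1882, 0.0409]
eef_rot: [0.353, -0.354, 0.613, -0.612]
wrist_force: [0.2, -0.1, -0.2]
opening: 0.503
```

```bash
python3 - <<'E'
from h import *
look("w4")
plan([0.5723,-0.1885,0.026],-120,claw=0.5)
E
```

```text
[ 0.5739 -0.1882  0.0409] 3.9 0.5025402441234161
block px [472.9 117.2] xy [ 575.5 -330. ] size [14.1 22.5] longyaw -3.6
block px [259.7 234.6] xy [ 576.8 -190.8] size [13.8 12.1] longyaw 61.1
block px [484.8 269.9] xy [ 468.3 -312.5] size [14.1 21.2] longyaw -68.2
blue px [24.1 35.3] xy [ 776.6 -115.7] size [58.2 69.2] longyaw -24.1
blue px [260.7 220.6] xy [ 571.7 -188.1] size [38.1 54.4] longyaw -30.0
green px [443.2 113.2] xy [ 575.7 -328. ] size [33.9 53.5] longyaw -13.7
0.005 0.077 -0.008 0 -0.001 0 0.5; 0.005 0.077 -0.008 0 -0.001 0 0.5; 0.006 0.077 -0.008 -0.001 -0.001 0 0.5; 0.005 0.077 -0.009 0 -0.001 0 0.5; 0 0 0 0 0 0 0.5
max 0.077 end [ 0.5723 -0.1885  0.026 ] dist 0.0155
```

View pics/w4.png

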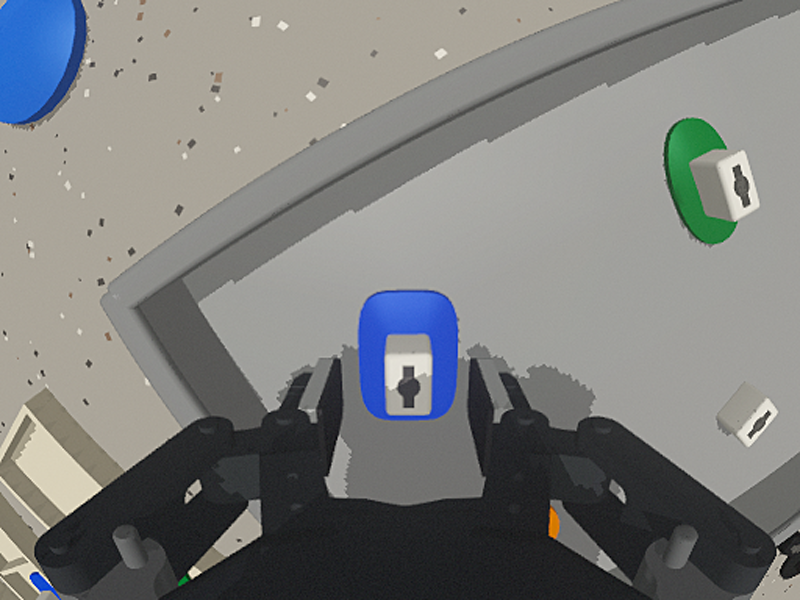

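Emit:
apply_moves(plan="0.007 0.09 -0.01 0 0 0 0.5; 0.007 0.09 -0.01 0 0 0 0.5; 0.007 0.09 -0.01 0 0 0 0.4; 0 0 0 0 0 0 0.3; 0 0 0 0 0 0 0.3")

```text
time_s: 4.45
eef_pos: [0.5721, -0.1885, 0.0276]
eef_rot: [0.353, -0.353, 0.613, -0.612]
wrist_force: [0.4, 0.9, 0.8]
opening: 0.299
```

```bash
python3 - <<'E'
from h import *
look("w5")
E
```

```text
[ 0.5721 -0.1885  0.0276] 4.45 0.298854745643877
block px [486.3 115.5] xy [ 575.8 -330.3] size [13.7 22.5] longyaw -3.0
block px [257.5 241.3] xy [ 578.2 -191.8] size [14.7  8.8] longyaw 63.9
block px [494.6 277.4] xy [ 468.9 -312.2] size [14.4 21.3] longyaw -68.3
blue px [17.8 32.2] xy [ 769.3 -121.6] size [43.5 61.2] longyaw -23.6
blue px [258.9 220.5] xy [ 571.5 -188. ] size [37.9 54.9] longyaw -30.0
amber px [350.7 338. ] xy [ 465.6 -203.6] size [28.4  5.9] longyaw 13.3
green px [453.7 111.9] xy [ 575.6 -327.9] size [33.8 53.9] longyaw -13.9
```

View pics/w5.png

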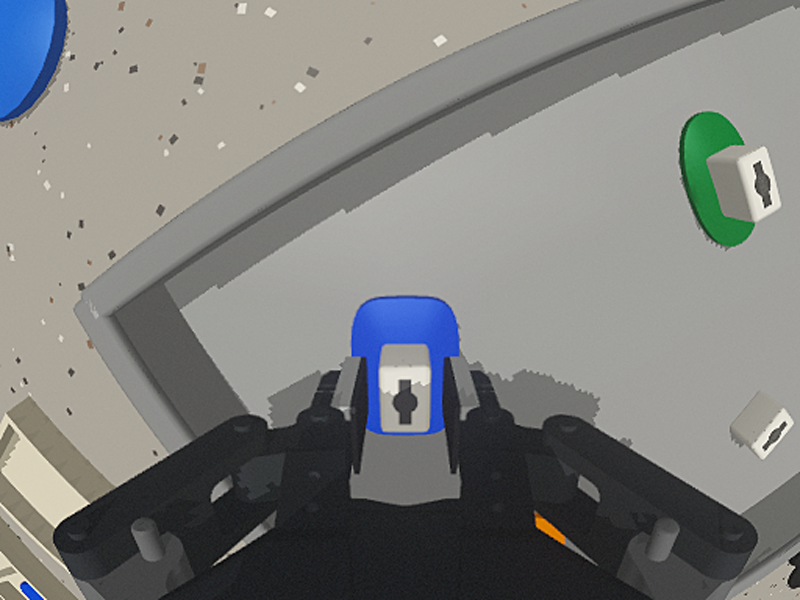

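Emit:
apply_moves(plan="0 0 0 0 0 0 0.22; 0 0 0 0 0 0 0.1; 0 0 0 0 0 0 0; 0 0 0 0 0 0 0; 0 0 0 0 0 0 0")

```text
time_s: 5.0
eef_pos: [0.5726, -0.1888, 0.0282]
eef_rot: [-0.353, 0.353, -0.612, 0.613]
wrist_force: [0.3, -0.7, 3.5]
opening: 0.17
```

```bash
python3 - <<'E'
from h import *
o=ctrl.get_obs();print(o["wrist_force"],o["torque"],o["eef_pos"])
plan(o["eef_pos"]+[0,0,0.08],-120,claw=0)
E
```

```text
[ 0.33960461 -0.67254175  3.54780551] [ 0.00181251  0.0198622  -0.02487685] [ 0.57261714 -0.18878531  0.02824791]
0 -0.4 0 -0.002 -0.002 0 0; 0 -0.4 0 -0.002 -0.001 0 0; 0 -0.4 0.001 -0.002 -0.002 0 0; 0 -0.4 0 -0.002 -0.001 0 0; 0 0 0 0 0 0 0
max 0.4 end [ 0.5726 -0.1888  0.1082] dist 0.08
```

Emit:
apply_moves(plan="0 -0.2 0 0 0 0 0; 0 -0.4 0 0 0 0 0; 0 -0.4 0 0 0 0 0; 0 -0.4 0 0 0 0 0; 0 -0.6 0 0 0 0 0")

```text
time_s: 5.5
eef_pos: [0.5709, -0.1879, 0.1275]
eef_rot: [0.353, -0.354, 0.614, -0.611]
wrist_force: [0.1, -0.3, -1.6]
opening: 0.168
```

```bash
python3 - <<'E'
from h import *
look("w6")
plan([0.600,0.162,0.16],-90,claw=0,vmax=0.035)
E
```

```text
[ 0.5709 -0.1879  0.1275] 5.5 0.16815074391456453
block px [406.3 107.6] xy [ 575.7 -330.4] size [13.2 22.4] longyaw -2.4
block px [431.4 224.2] xy [ 465.1 -314.3] size [13.2 21.1] longyaw -67.8
block px [259.5 240.3] xy [ 534.6 -166.8] size [23.8 13.3] longyaw 60.2
blue px [77.6 44.6] xy [ 782.1 -107.9] size [72.2 70. ] longyaw 62.4
blue px [258.9 209.3] xy [ 550.  -175.4] size [63.2 44.7] longyaw 60.0
amber px [320.9 266.4] xy [ 470.2 -200.2] size [30.7 13. ] longyaw 13.6
green px [389.4 106.6] xy [ 575.4 -329. ] size [32.2 53.5] longyaw -7.7
-0.453 -0.038 -0.219 -0.003 -0.312 0.001 0; -0.461 -0.038 -0.202 -0.003 -0.312 0.001 0; -0.468 -0.038 -0.185 -0.003 -0.312 0.001 0; -0.475 -0.038 -0.167 -0.004 -0.312 0.001 0; -0.481 -0.038 -0.149 -0.003 -0.312 0.001 0
-0.486 -0.038 -0.131 -0.004 -0.312 0.001 0; -0.491 -0.038 -0.113 -0.003 -0.312 0.001 0; -0.495 -0.038 -0.094 -0.004 -0.312 0.001 0; -0.498 -0.038 -0.076 -0.003 -0.312 0.001 0; -0.5 -0.037 -0.057 -0.004 -0.312 0.001 0
-0.502 -0.038 -0.039 -0.003 -0.312 0.001 0; -0.503 -0.037 -0.02 -0.004 -0.312 0.001 0; -0.504 -0.037 -0.001 -0.003 -0.312 0 0; -0.503 -0.038 0.018 -0.004 -0.311 0.001 0; 0 0 0 0 0 0 0
max 0.504 end [0.6   0.162 0.16 ] dist 0.3535
```

View pics/w6.png

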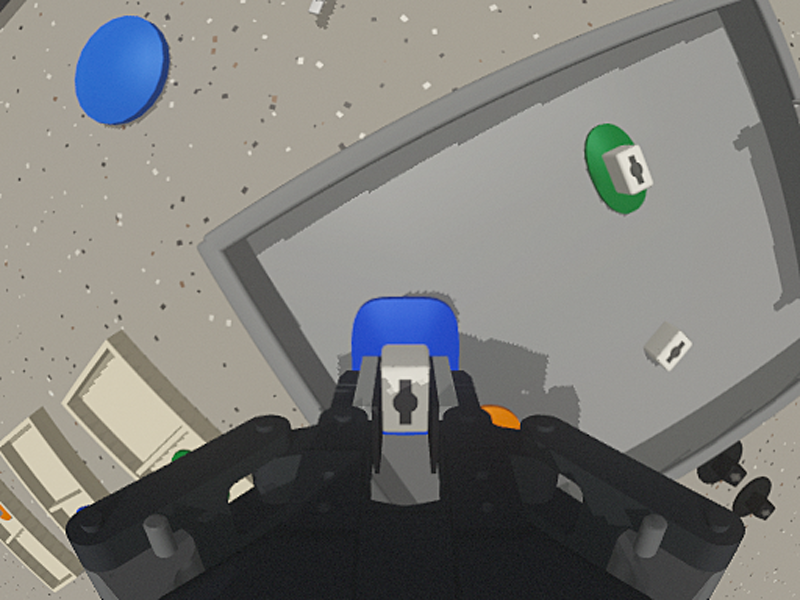

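```bash
python3 - <<'E'
from h import *
plan([0.545,0.13,0.19],-90,claw=0,vmax=0.035)
E
```

```text
-0.374 -0.082 -0.264 -0.003 -0.312 0.001 0; -0.384 -0.081 -0.25 -0.003 -0.312 0.001 0; -0.393 -0.081 -0.235 -0.003 -0.312 0.001 0; -0.402 -0.081 -0.221 -0.004 -0.312 0.001 0; -0.41 -0.081 -0.205 -0.003 -0.312 0.001 0
-0.417 -0.081 -0.19 -0.004 -0.312 0.001 0; -0.424 -0.081 -0.174 -0.003 -0.312 0.001 0; -0.43 -0.081 -0.158 -0.004 -0.312 0.001 0; -0.436 -0.081 -0.142 -0.003 -0.312 0.001 0; -0.441 -0.08 -0.126 -0.004 -0.312 0.001 0
-0.445 -0.08 -0.11 -0.003 -0.312 0.001 0; -0.449 -0.08 -0.093 -0.004 -0.312 0.001 0; -0.452 -0.081 -0.076 -0.003 -0.312 0 0; -0.454 -0.08 -0.059 -0.004 -0.311 0.001 0; 0 0 0 0 0 0 0
max 0.454 end [0.545 0.13  0.19 ] dist 0.3258
```

Emit:
apply_moves(plan="-0.374 -0.082 -0.264 0 -0.312 0 0; -0.384 -0.082 -0.25 0 -0.312 0 0; -0.393 -0.082 -0.235 0 -0.312 0 0; -0.402 -0.08 -0.22 0 -0.312 0 0; -0.41 -0.08 -0.205 0 -0.312 0 0")

```text
time_s: 6.05
eef_pos: [0.5616, -0.0736, 0.1485]
eef_rot: [0.409, -0.409, 0.577, -0.576]
wrist_force: [1.0, -1.0, 0.2]
opening: 0.173
```

Emit:
apply_moves(plan="-0.417 -0.08 -0.19 0 -0.312 0 0; -0.424 -0.08 -0.174 0 -0.312 0 0; -0.43 -0.08 -0.158 0 -0.312 0 0; -0.436 -0.08 -0.142 0 -0.312 0 0; -0.441 -0.08 -0.126 0 -0.312 0 0")

```text
time_s: 6.55
eef_pos: [0.5513, 0.0406, 0.1685]
eef_rot: [0.462, -0.462, 0.536, -0.536]
wrist_force: [0.1, 0.3, 0.2]
opening: 0.168
```

Emit:
apply_moves(plan="-0.445 -0.08 -0.11 0 -0.312 0 0; -0.45 -0.08 -0.093 0 -0.312 0 0; -0.45 -0.08 -0.076 0 -0.312 0 0; -0.3 -0.08 -0.059 0 -0.312 0 0; -0.15 0 0 0 0 0 0")

```text
time_s: 7.05
eef_pos: [0.5429, 0.1318, 0.1848]
eef_rot: [0.501, -0.5, 0.499, -0.5]
wrist_force: [0.6, -0.2, -0.0]
opening: 0.167
```

Emit:
apply_moves(plan="0 0 0 0 0 0 0; 0 0 0 0 0 0 0; 0 0 0 0 0 0 0; 0 0 0 0 0 0 0; 0 0 0 0 0 0 0")

```text
time_s: 7.55
eef_pos: [0.5431, 0.1301, 0.184]
eef_rot: [0.5, -0.5, 0.5, -0.5]
wrist_force: [-0.1, 0.0, -0.8]
opening: 0.167
```

```bash
python3 - <<'E'
from h import *
look("w7",0.031)
print(ctrl.get_obs()["q"])
E
```

```text
[0.5431 0.1301 0.184 ] 7.55 0.1669560119908513
blue px [455.9   6. ] xy [ 758.2 -113.1] size [20.5 68.4] longyaw -74.7
blue px [251.3 204.1] xy [507.9 136.6] size [89.6 74.8] longyaw 90.0
amber px [110.1 133.9] xy [591.  303.7] size [45.3 42.3] longyaw 4.0
amber px [479.7 231. ] xy [ 463.8 -185.5] size [44.3 46. ] longyaw -27.9
green px [360.4 187.1] xy [525.1  13.8] size [32.3 52.1] longyaw -11.6
[ 2.27456233e-02  2.03483658e-01  1.70401619e+00 -1.88031723e-05
  1.23431321e+00  1.59450960e+00]
```

View pics/w7.png

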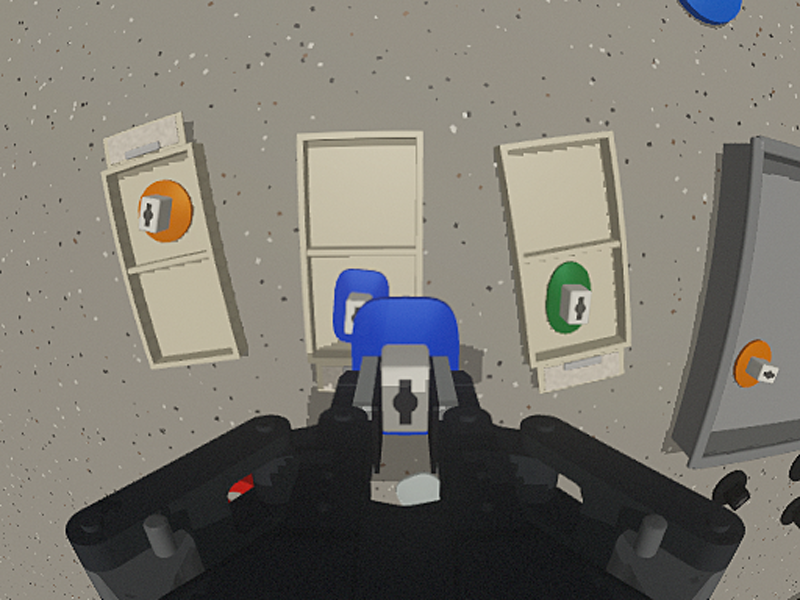

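```bash
python3 - <<'E'
from h import *
c=dict(np.load("pics/w7.npz"))
s=0.64
for n,pts in {"blue":[(297,133),(422,132),(423,249),(304,250)],"amber":[(151,367),(245,356),(209,255),(128,271)],"green":[(496,147),(612,132),(623,241),(522,256)]}.items():
    X=toz(c,"wrist",np.array(pts)*s,0.02)[:,:2]*1000
    e=(X[0]+X[1])/2; d=(X[2]+X[3])/2; u=(e-d)/np.linalg.norm(e-d)
    print(n,X.round(1).tolist(),"len",np.linalg.norm(e-d).round(1),"w",np.linalg.norm(X[0]-X[1]).round(1),"well",(d+38*u).round(1),"yaw",np.degrees(np.arctan2(u[1],u[0])).round(1))
E
```

```text
blue [[637.7, 198.9], [636.5, 119.4], [561.2, 118.4], [561.0, 196.4]] len 76.0 w 79.5 well [599.1 158.3] yaw 1.3
amber [[472.1, 328.7], [484.7, 245.6], [559.1, 265.1], [549.1, 335.6]] len 76.8 w 84.1 well [516.7 293.8] yaw -170.1
green [[628.0, 72.2], [643.9, -8.6], [569.4, -21.5], [557.1, 52.5]] len 74.5 w 82.4 well [600.4  23.8] yaw 12.6
```

```bash
python3 - <<'E'
from h import *
plan([0.5995,0.1595,0.07],-90,claw=0,vmax=0.035)
E
```

```text
-0.147 0.57 0.282 0 -0.002 0 0; -0.147 0.57 0.282 0.001 -0.002 0 0; -0.147 0.57 0.283 0 -0.002 0 0; -0.146 0.569 0.282 0.001 -0.002 0 0; 0 0 0 0 0 0 0
max 0.57 end [0.5995 0.1595 0.07  ] dist 0.1305
```

Emit:
apply_moves(plan="-0.147 0.57 0.282 0 0 0 0; -0.147 0.57 0.282 0 0 0 0; -0.147 0.57 0.282 0 0 0 0; -0.147 0.57 0.282 0 0 0 0; 0 0 0 0 0 0 0")

```text
time_s: 8.1
eef_pos: [0.5972, 0.16, 0.0651]
eef_rot: [-0.498, 0.502, -0.502, 0.498]
wrist_force: [-0.6, 0.1, -0.5]
opening: 0.167
```

Emit:
apply_moves(plan="0 0 0 0 0 0 0; 0 0 0 0 0 0 0; 0 0 0 0 0 0 0; 0 0 0 0 0 0 0; 0 0 0 0 0 0 0")

```text
time_s: 8.6
eef_pos: [0.5998, 0.1599, 0.0713]
eef_rot: [-0.5, 0.499, -0.5, 0.5]
wrist_force: [0.1, -0.2, -0.6]
opening: 0.167
```

```bash
python3 - <<'E'
from h import *
look("w8",0.031)
plan([0.5995,0.1595,0.034],-90,claw=0)
E
```

```text
[0.5998 0.1599 0.0713] 8.6 0.16722292762010763
block px [ 63.7 229.5] xy [590.1 306.5] size [10.5 18.8] longyaw -31.5
block px [436.5 301.8] xy [524.5  10.7] size [12.8 16.5] longyaw -10.3
blue px [259.  209.3] xy [596.7 160.2] size [34.8 49. ] longyaw -90.0
blue px [258.9 296.2] xy [521.5 159.9] size [36.2 47.7] longyaw -2.1
amber px [ 86.1 214.3] xy [592.3 302.9] size [45.8 41.8] longyaw 28.5
green px [423.3 276.8] xy [533.2  15.7] size [32.2 38.4] longyaw -54.9
0.002 0.185 -0.001 -0.003 0 0 0; 0.003 0.185 -0.001 -0.002 -0.001 0 0; 0.002 0.185 -0.001 -0.003 0 0 0; 0.003 0.184 0 -0.002 -0.001 -0.001 0; 0 0 0 0 0 0 0
max 0.185 end [0.5995 0.1595 0.034 ] dist 0.037
```

View pics/w8.png

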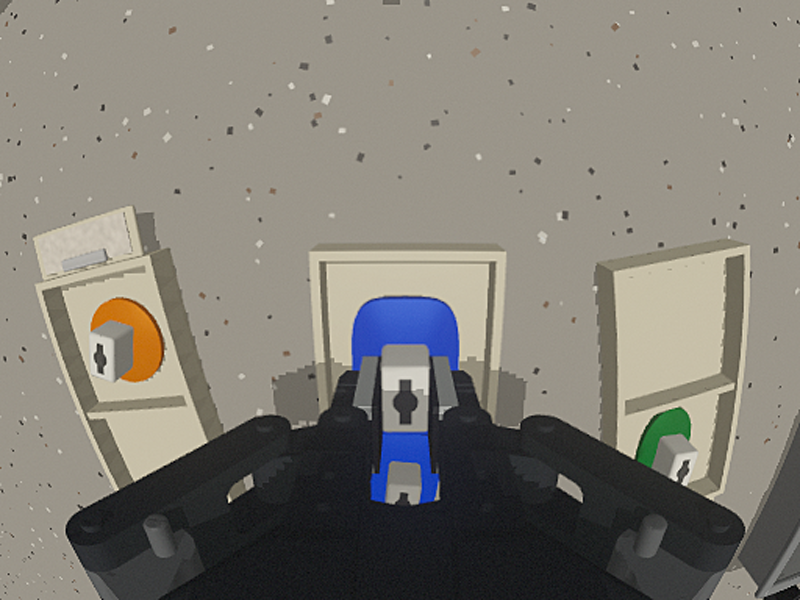

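```bash
python3 - <<'E'
from h import *
c=dict(np.load("pics/w8.npz"))
print(toz(c,"wrist",np.array([(310,248),(507,249),(597,263),(750,240),(734,377),(622,405)])*.64,0.02).round(4)[:,:2])
E
```

```text
[[ 0.6384  0.1987]
 [ 0.638   0.1186]
 [ 0.6329  0.0779]
 [ 0.647  -0.0093]
 [ 0.5734 -0.0163]
 [ 0.563   0.054 ]]
```

Emit:
apply_moves(plan="0 0.185 0 0 0 0 0; 0 0.185 0 0 0 0 0; 0 0.185 0 0 0 0 0; 0 0.185 0 0 0 0 0; 0 0 0 0 0 0 0")

```text
time_s: 9.15
eef_pos: [0.5977, 0.1599, 0.0306]
eef_rot: [-0.499, 0.501, -0.501, 0.499]
wrist_force: [-0.9, -0.2, -0.9]
opening: 0.165
```

Emit:
apply_moves(plan="0 0 0 0 0 0 0; 0 0 0 0 0 0 0; 0 0 0 0 0 0 0; 0 0 0 0 0 0 0; 0 0 0 0 0 0 0")

```text
time_s: 9.65
eef_pos: [0.5996, 0.16, 0.0335]
eef_rot: [-0.5, 0.5, -0.5, 0.5]
wrist_force: [0.2, -0.1, 0.2]
opening: 0.166
```

```bash
python3 - <<'E'
from h import *
o=ctrl.get_obs(); print(o["eef_pos"],o["wrist_force"])
plan([0.5995,0.1595,0.0275],-90,claw=0)
E
```

```text
[0.59962803 0.16004526 0.03346337] [ 0.21380126 -0.05116222  0.23299859]
0.003 0.03 -0.001 -0.001 0 0 0; 0.003 0.03 -0.001 -0.001 0 0 0; 0.002 0.03 0 -0.002 -0.001 0 0; 0.003 0.029 -0.001 -0.001 0 0 0; 0 0 0 0 0 0 0
max 0.03 end [0.5995 0.1595 0.0275] dist 0.006
```

Emit:
apply_moves(plan="0.005 0.03 0 0 0 0 0; 0.005 0.03 0 0 0 0 0; 0.005 0.03 0 0 0 0 0; 0 0.02 0 0 0 0 0; 0 0 0 0 0 0 0")

```text
time_s: 10.15
eef_pos: [0.5993, 0.1593, 0.0274]
eef_rot: [0.5, -0.5, 0.5, -0.5]
wrist_force: [-0.1, -0.4, -1.3]
opening: 0.173
```

Emit:
apply_moves(plan="0 0 0 0 0 0 0; 0 0 0 0 0 0 0; 0 0 0 0 0 0 0; 0 0 0 0 0 0 0; 0 0 0 0 0 0 0")

```text
time_s: 10.65
eef_pos: [0.5994, 0.1593, 0.0276]
eef_rot: [-0.5, 0.5, -0.5, 0.5]
wrist_force: [-1.0, 0.4, -1.5]
opening: 0.17
```

```bash
python3 - <<'E'
from h import *
o=ctrl.get_obs(); print(o["eef_pos"],o["wrist_force"]); look("w9",0.031)
E
```

```text
[0.59941157 0.15928867 0.02759841] [-1.0182595  0.4297152 -1.4544132]
[0.5994 0.1593 0.0276] 10.65 0.1703234091999859
block px [ 26.  253.8] xy [590.5 307. ] size [11.5 20.3] longyaw -12.7
blue px [259.1 209.3] xy [612.4 159.6] size [27.1 38.1] longyaw -90.0
blue px [257.9 315.8] xy [540.2 159.5] size [12.3 29. ] longyaw -89.9
amber px [ 54.4 235. ] xy [592. 303.] size [45.9 42.5] longyaw 27.2
green px [451.4 300.2] xy [538.   12.2] size [21.2 34.8] longyaw -86.0
```

View pics/w9.png

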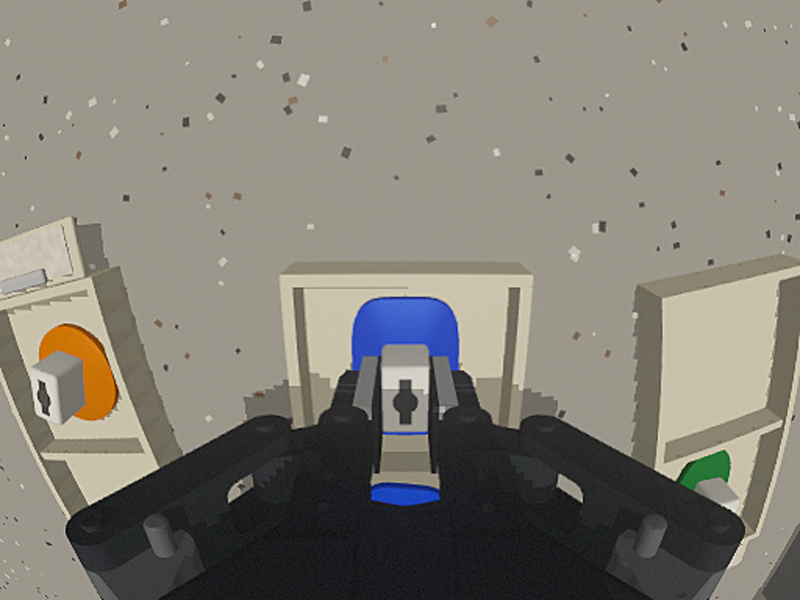

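Emit:
apply_moves(plan="0 0.01 0 0 0 0 0; 0 0 0 0 0 0 0; 0 0 0 0 0 0 0; 0 0 0 0 0 0 0; 0 0 0 0 0 0 0")

```text
time_s: 11.2
eef_pos: [0.5995, 0.1593, 0.0272]
eef_rot: [-0.5, 0.5, -0.5, 0.5]
wrist_force: [-1.3, 0.0, 3.0]
opening: 0.17
```

Emit:
apply_moves(plan="0 0.01 0 0 0 0 0; 0 0 0 0 0 0 0; 0 0 0 0 0 0 0; 0 0 0 0 0 0 0; 0 0 0 0 0 0 0")

```text
time_s: 11.7
eef_pos: [0.5995, 0.1593, 0.0272]
eef_rot: [-0.5, 0.5, -0.5, 0.5]
wrist_force: [-3.3, -0.7, 7.0]
opening: 0.167
```

Emit:
apply_moves(plan="0 -0.008 0 0 0 0 0; 0 0 0 0 0 0 0.1; 0 0 0 0 0 0 0.2; 0 0 0 0 0 0 0.25; 0 0 0 0 0 0 0.35")

```text
time_s: 12.2
eef_pos: [0.5993, 0.1593, 0.0267]
eef_rot: [0.5, -0.5, 0.5, -0.5]
wrist_force: [0.2, -0.5, 1.3]
opening: 0.35
```

Emit:
apply_moves(plan="0 0 0 0 0 0 0.45; 0 0 0 0 0 0 0.45; 0 -0.2 0 0 0 0 0.45; 0 -0.5 0 0 0 0 0.45; 0 -0.7 0 0 0 0 0.45")

```text
time_s: 12.7
eef_pos: [0.5979, 0.1591, 0.0964]
eef_rot: [-0.499, 0.501, -0.501, 0.499]
wrist_force: [0.3, -0.8, 0.1]
opening: 0.448
```

```bash
python3 - <<'E'
from h import *
look("w10",0.031)
print(ctrl.get_obs()["q"].round(2))
E
```

```text
[0.5979 0.1591 0.0964] 12.7 0.4483914868032489
blue px [505.9  17.7] xy [778.9 -79.3] size [19.  50.5] longyaw -7.9
blue px [258.6 192.6] xy [598.7 159.9] size [54.4 37. ] longyaw 1.3
blue px [256.6 278.4] xy [517.6 161.3] size [37.9 54.6] longyaw -5.0
amber px [ 98.6 202.2] xy [591.9 303.4] size [46.2 41. ] longyaw 28.2
green px [412.3 260. ] xy [533.9  14.3] size [30.3 36.6] longyaw -57.5
[0.07 0.43 1.59 0.   1.12 1.64]
```

View pics/w10.png

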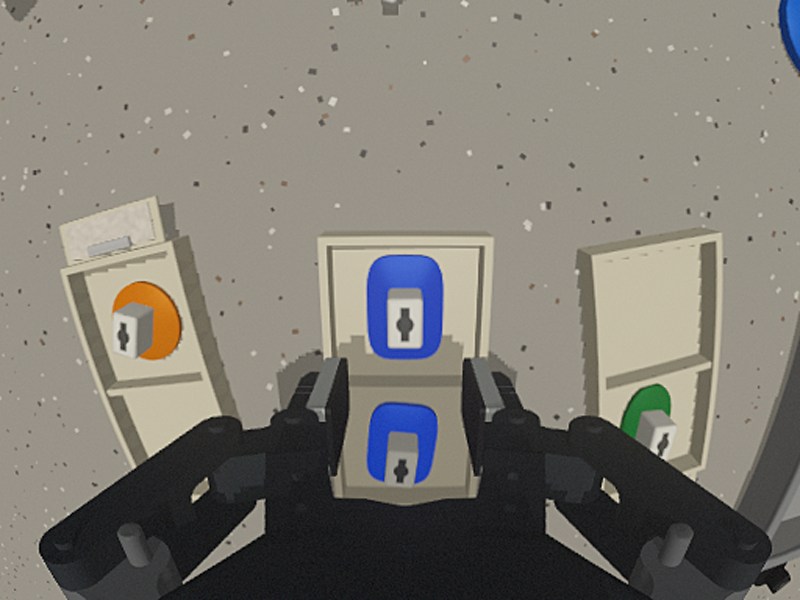

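```bash
python3 - <<'E'
from h import *
plan([0.4645,-0.1855,0.15],-5,claw=0.45)
E
```

```text
0.493 -0.067 -0.197 -0.004 -0.883 0.003 0.45; 0.47 -0.067 -0.248 -0.004 -0.883 0.003 0.45; 0.441 -0.067 -0.296 -0.004 -0.883 0.003 0.45; 0.407 -0.067 -0.341 -0.004 -0.883 0.003 0.45; 0.368 -0.067 -0.382 -0.004 -0.883 0.003 0.45
0.326 -0.067 -0.419 -0.004 -0.883 0.003 0.45; 0.28 -0.067 -0.451 -0.004 -0.883 0.003 0.45; 0.23 -0.067 -0.478 -0.004 -0.883 0.003 0.45; 0.178 -0.066 -0.5 -0.004 -0.883 0.003 0.45; 0.125 -0.066 -0.516 -0.004 -0.883 0.003 0.45
0.069 -0.066 -0.527 -0.004 -0.883 0.003 0.45; 0.013 -0.066 -0.531 -0.003 -0.883 0.003 0.45; -0.043 -0.066 -0.529 -0.004 -0.883 0.003 0.45; -0.099 -0.065 -0.522 -0.003 -0.882 0.003 0.45; 0 0 0 0 0 0 0.45
max 0.883 end [ 0.4645 -0.1855  0.15  ] dist 0.3746
```

Emit:
apply_moves(plan="0.493 -0.067 -0.197 0 -0.883 0 0.45; 0.47 -0.067 -0.248 0 -0.883 0 0.45; 0.441 -0.067 -0.296 0 -0.883 0 0.45; 0.407 -0.067 -0.341 0 -0.883 0 0.45; 0.368 -0.067 -0.382 0 -0.883 0 0.45")

```text
time_s: 13.25
eef_pos: [0.5501, 0.0351, 0.1147]
eef_rot: [0.614, -0.614, 0.35, -0.351]
wrist_force: [0.1, 0.1, 0.3]
opening: 0.45
```

Emit:
apply_moves(plan="0.326 -0.067 -0.419 0 -0.883 0 0.45; 0.28 -0.067 -0.451 0 -0.883 0 0.45; 0.23 -0.067 -0.478 0 -0.883 0 0.45; 0.178 -0.067 -0.5 0 -0.883 0 0.45; 0.125 -0.067 -0.516 0 -0.883 0 0.45")

```text
time_s: 13.75
eef_pos: [0.5008, -0.0883, 0.1315]
eef_rot: [-0.684, 0.685, -0.177, 0.178]
wrist_force: [1.1, -0.1, 0.1]
opening: 0.452
```

Emit:
apply_moves(plan="0.069 -0.067 -0.527 0 -0.883 0 0.45; 0.013 -0.067 -0.531 0 -0.883 0 0.45; -0.043 -0.067 -0.529 0 -0.883 0 0.45; -0.1 -0.067 -0.522 0 -0.883 0 0.45; 0 0 0 0 0 0 0.45")

```text
time_s: 14.25
eef_pos: [0.4612, -0.1887, 0.1453]
eef_rot: [-0.706, 0.707, -0.031, 0.032]
wrist_force: [-0.6, 0.4, 0.3]
opening: 0.451
```

Emit:
apply_moves(plan="0 0 0 0 0 0 0.45; 0 0 0 0 0 0 0.45; 0 0 0 0 0 0 0.45; 0 0 0 0 0 0 0.45; 0 0 0 0 0 0 0.45")

```text
time_s: 14.75
eef_pos: [0.4615, -0.1852, 0.1438]
eef_rot: [0.707, -0.706, 0.031, -0.031]
wrist_force: [-0.3, -0.1, 0.2]
opening: 0.453
```

```bash
python3 - <<'E'
from h import *
look("w11")
print(ctrl.get_obs()["q"].round(2))
E
```

```text
[ 0.4615 -0.1852  0.1438] 14.75 0.45289687517904476
block px [269.7 308.6] xy [ 461.6 -311.2] size [13.4 21.3] longyaw -67.8
blue px [506.1 100.2] xy [ 753.9 -107.3] size [62.4 23.8] longyaw 88.7
amber px [260.6 181.8] xy [ 463.3 -186. ] size [45.6 45. ] longyaw 84.0
[-0.62  0.12  1.89 -0.    1.13 -0.53]
```

View pics/w11.png

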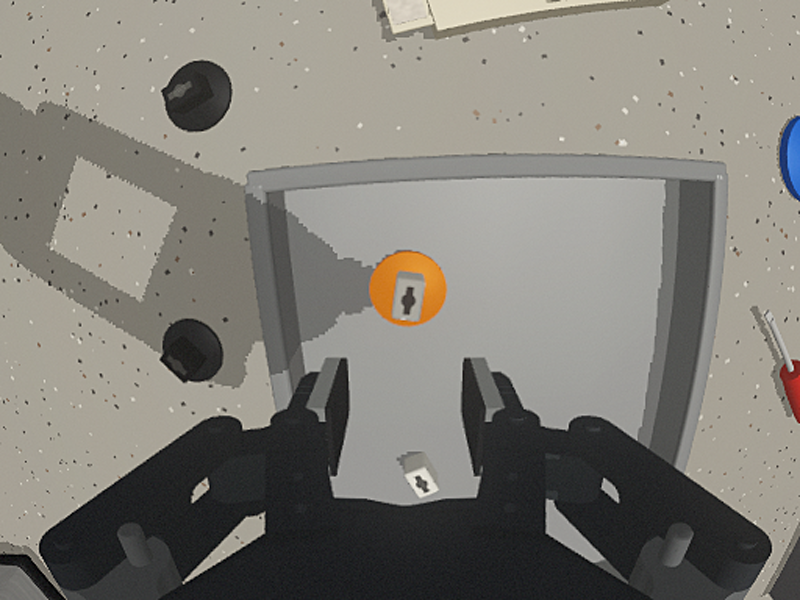

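```bash
python3 - <<'E'
from h import *
im=cv2.imread("pics/w11_raw.png"); c=dict(np.load("pics/w11.npz"))
cv2.imwrite("pics/w11c.png",cv2.resize(im[155:215,225:300],None,fx=8,fy=8,interpolation=cv2.INTER_CUBIC))
E
```

```text
(no output)
```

View pics/w11c.png

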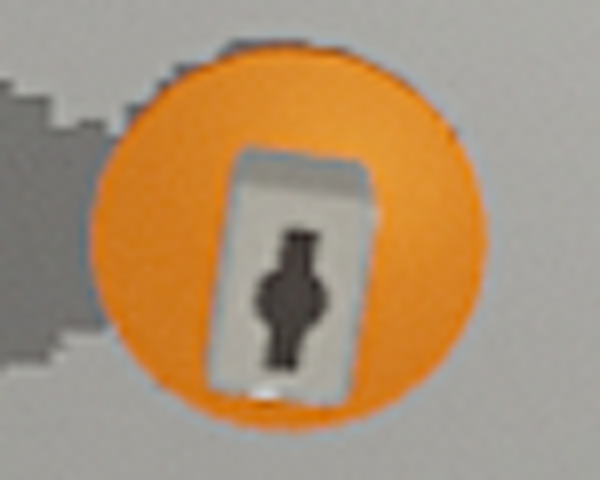

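```bash
python3 - <<'E'
from h import *
c=dict(np.load("pics/w11.npz"))
px=np.array([(233,186),(372,202),(352,405),(208,390)])/8+[225,155]-0.5
X=toz(c,"wrist",px,0.032)[:,:2]*1000; print(X.round(1).tolist(),X.mean(0))
a=(X[0]+X[1])/2-(X[2]+X[3])/2; print(np.linalg.norm(a),np.degrees(np.arctan2(a[1],a[0])))
b=X[1]-X[0]+X[2]-X[3]; print(np.linalg.norm(b)/2,np.degrees(np.arctan2(b[1],b[0])))
E
```

```text
[[458.0, -172.9], [472.5, -175.8], [468.6, -198.3], [453.2, -195.2]] [ 463.06015125 -185.54595191]
22.79400837567008 79.12460678445773
15.251694741282812 -11.412403618524685
```

```bash
python3 - <<'E'
from h import *
plan([0.4632,-0.1857,0.045],-11,n=4,claw=0.45)
E
```

```text
0.009 0.494 -0.001 0 0.219 0 0.45; 0.009 0.494 -0.001 0 0.219 -0.001 0.45; 0.009 0.494 0 0 0.219 0 0.45; 0.008 0.494 0 -0.001 0.218 -0.001 0.45; 0 0 0 0 0 0 0.45
max 0.494 end [ 0.4632 -0.1857  0.045 ] dist 0.0988
```

Emit:
apply_moves(plan="0.009 0.494 0 0 0.219 0 0.45; 0.009 0.494 0 0 0.219 0 0.45; 0.009 0.494 0 0 0.219 0 0.45; 0.009 0.494 0 0 0.219 0 0.45; 0 0 0 0 0 0 0.45")

```text
time_s: 15.3
eef_pos: [0.4609, -0.1843, 0.0421]
eef_rot: [0.705, -0.703, 0.07, -0.066]
wrist_force: [-0.5, 0.4, -0.6]
opening: 0.448
```

Emit:
apply_moves(plan="0 0 0 0 0 0 0.45; 0 0 0 0 0 0 0.45; 0 0 0 0 0 0 0.45; 0 0 0 0 0 0 0.45; 0 0 0 0 0 0 0.45")

```text
time_s: 15.8
eef_pos: [0.4636, -0.1863, 0.0458]
eef_rot: [-0.704, 0.704, -0.068, 0.068]
wrist_force: [-0.4, -0.5, -0.5]
opening: 0.454
```

```bash
python3 - <<'E'
from h import *
look("w12")
plan([0.4632,-0.1857,0.0275],-11,claw=0.45)
E
```

```text
[ 0.4636 -0.1863  0.0458] 15.8 0.4542103896039459
amber px [257.9 217.3] xy [ 463.3 -184.7] size [44.  46.2] longyaw -13.0
-0.002 0.091 0.003 0.001 -0.001 0.002 0.45; -0.001 0.09 0.002 0.001 -0.001 0.002 0.45; -0.002 0.091 0.003 0.001 -0.001 0.001 0.45; -0.001 0.09 0.002 0 -0.002 0.002 0.45; 0 0 0 0 0 0 0.45
max 0.091 end [ 0.4632 -0.1857  0.0275] dist 0.0181
```

View pics/w12.png

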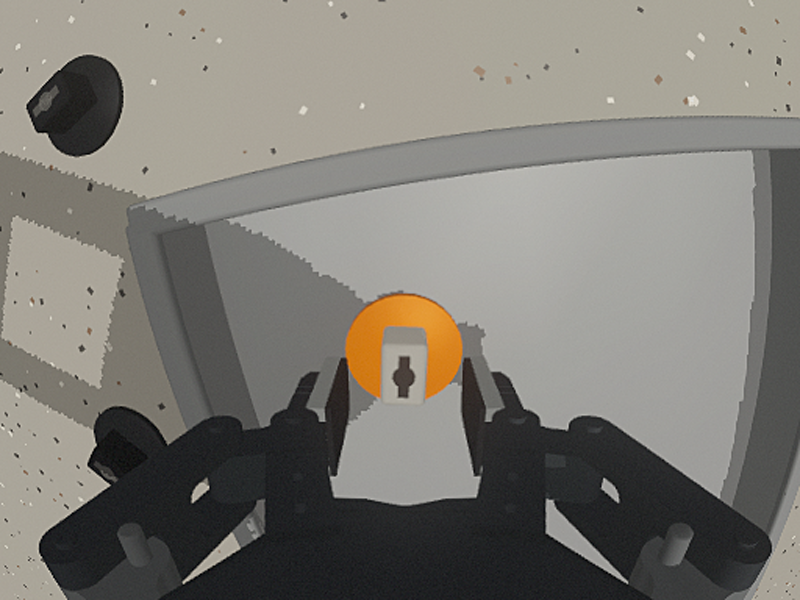

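Emit:
apply_moves(plan="0 0.09 0.002 0 0 0 0.45; 0 0.09 0.002 0 0 0 0.45; 0 0.09 0.002 0 0 0 0.45; 0 0.09 0.002 0 0 0 0.4; 0 0 0 0 0 0 0.3")

```text
time_s: 16.35
eef_pos: [0.4626, -0.1852, 0.0261]
eef_rot: [0.704, -0.704, 0.069, -0.067]
wrist_force: [-0.8, 1.2, 0.2]
opening: 0.299
```

Emit:
apply_moves(plan="0 0 0 0 0 0 0.3; 0 0 0 0 0 0 0.22; 0 0 0 0 0 0 0.1; 0 0 0 0 0 0 0; 0 0 0 0 0 0 0")

```text
time_s: 16.85
eef_pos: [0.4636, -0.1859, 0.0275]
eef_rot: [-0.704, 0.704, -0.068, 0.068]
wrist_force: [-0.6, -0.4, 1.9]
opening: 0.165
```

Emit:
apply_moves(plan="0 0 0 0 0 0 0; 0 0 0 0 0 0 0; 0 0 0 0 0 0 0; 0 0 0 0 0 0 0; 0 -0.2 0 0 0 0 0")

```text
time_s: 17.35
eef_pos: [0.462, -0.1849, 0.0361]
eef_rot: [0.704, -0.703, 0.069, -0.067]
wrist_force: [-0.7, 0.8, 0.5]
opening: 0.17
```

Emit:
apply_moves(plan="0 -0.4 0 0 0 0 0; 0 -0.5 0 0 0 0 0; 0 -0.5 0 0 0 0 0; 0 -0.5 0 0 0 0 0; 0 -0.3 0 0 0 0 0")

```text
time_s: 17.85
eef_pos: [0.4636, -0.1859, 0.1493]
eef_rot: [-0.703, 0.704, -0.067, 0.069]
wrist_force: [-0.8, -0.7, -0.8]
opening: 0.165
```

```bash
python3 - <<'E'
from h import *
look("w13")
print(ctrl.get_obs()["q"].round(2))
plan([0.518,0.296,0.14],10,claw=0,vmax=0.04)
E
```

```text
[ 0.4636 -0.1859  0.1493] 17.85 0.16504288919495622
block px [240.9   7.3] xy [479.6 -28.3] size [16.2 10.5] longyaw 55.3
blue px [501.   71.6] xy [ 765.4 -103.9] size [69.5 43.8] longyaw 78.5
amber px [258.8 216.2] xy [ 456.2 -222.4] size [44.  82.7] longyaw -11.0
green px [386.4 276. ] xy [ 587.3 -321.9] size [16.  42.9] longyaw -38.4
[-0.62  0.12  1.88 -0.    1.14 -0.43]
-0.057 0.014 0.691 0.002 -0.218 0.002 0; -0.039 0.014 0.693 0.002 -0.218 0.002 0; -0.021 0.015 0.693 0.002 -0.218 0.003 0; -0.003 0.015 0.694 0.002 -0.219 0.002 0; 0.016 0.015 0.693 0.002 -0.218 0.003 0
0.034 0.015 0.693 0.002 -0.219 0.002 0; 0.052 0.015 0.692 0.002 -0.218 0.003 0; 0.07 0.016 0.69 0.001 -0.219 0.002 0; 0.088 0.016 0.688 0.002 -0.218 0.003 0; 0.106 0.016 0.685 0.001 -0.219 0.002 0
0.124 0.015 0.682 0.002 -0.218 0.003 0; 0.142 0.016 0.679 0.001 -0.219 0.002 0; 0.159 0.016 0.675 0.002 -0.218 0.003 0; 0.177 0.016 0.671 0.001 -0.219 0.002 0; 0 0 0 0 0 0 0
max 0.694 end [0.518 0.296 0.14 ] dist 0.4856
```

View pics/w13.png

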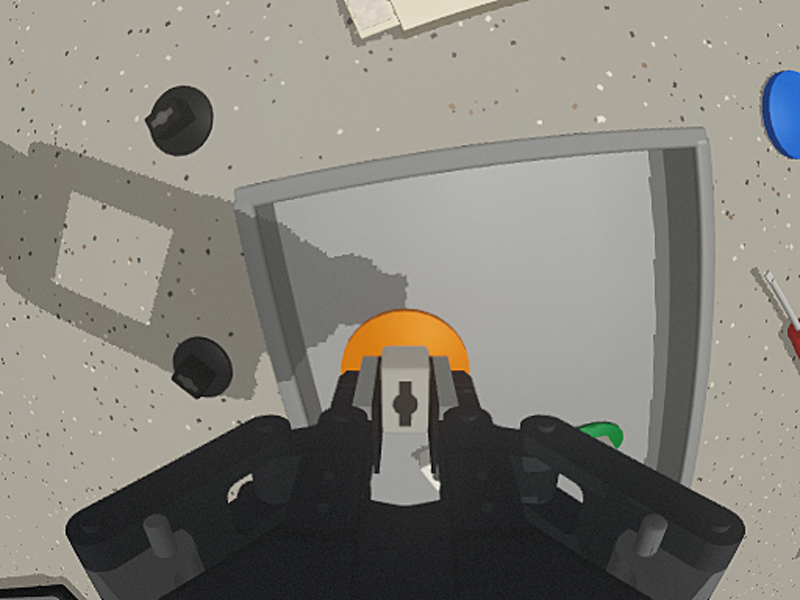

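Emit:
apply_moves(plan="-0.057 0.015 0.691 0 -0.218 0 0; -0.039 0.015 0.693 0 -0.218 0 0; -0.02 0.015 0.693 0 -0.218 0 0; 0 0.015 0.694 0 -0.218 0 0; 0.016 0.015 0.693 0 -0.218 0 0")

```text
time_s: 18.4
eef_pos: [0.4818, -0.0118, 0.1428]
eef_rot: [0.707, -0.707, 0.022, -0.021]
wrist_force: [0.2, -0.0, 0.1]
opening: 0.17
```

Emit:
apply_moves(plan="0.034 0.015 0.693 0 -0.218 0 0; 0.052 0.015 0.692 0 -0.218 0 0; 0.07 0.015 0.69 0 -0.218 0 0; 0.088 0.015 0.688 0 -0.218 0 0; 0.106 0.015 0.685 0 -0.218 0 0")

```text
time_s: 18.9
eef_pos: [0.501, 0.1604, 0.1389]
eef_rot: [-0.707, 0.707, 0.024, -0.025]
wrist_force: [1.2, -0.1, -0.6]
opening: 0.165
```

Emit:
apply_moves(plan="0.124 0.015 0.682 0 -0.218 0 0; 0.142 0.015 0.68 0 -0.218 0 0; 0.16 0.015 0.675 0 -0.218 0 0; 0.177 0.015 0.47 0 -0.218 0 0; 0 0 0.2 0 0 0 0")

```text
time_s: 19.4
eef_pos: [0.5163, 0.2987, 0.1358]
eef_rot: [0.704, -0.704, -0.062, 0.062]
wrist_force: [-0.5, 0.6, -0.4]
opening: 0.169
```

Emit:
apply_moves(plan="0 0 0 0 0 0 0; 0 0 0 0 0 0 0; 0 0 0 0 0 0 0; 0 0 0 0 0 0 0; 0 0 0 0 0 0 0")

```text
time_s: 19.9
eef_pos: [0.517, 0.296, 0.1368]
eef_rot: [-0.704, 0.704, 0.061, -0.061]
wrist_force: [-0.0, -0.2, 0.4]
opening: 0.171
```

```bash
python3 - <<'E'
from h import *
look("w14",0.031)
E
```

```text
[0.517  0.296  0.1368] 19.9 0.17127993343237735
block px [346.  197.1] xy [591.3 305.2] size [14.3 21.3] longyaw -13.8
blue px [254.2 303.5] xy [534.4 162.7] size [22.8 41.2] longyaw -79.6
amber px [335.5 186.7] xy [590.4 305.7] size [45.2 44.6] longyaw 62.4
amber px [258.8 216.3] xy [522.7 264. ] size [80.2 42.1] longyaw 9.9
```

View pics/w14.png

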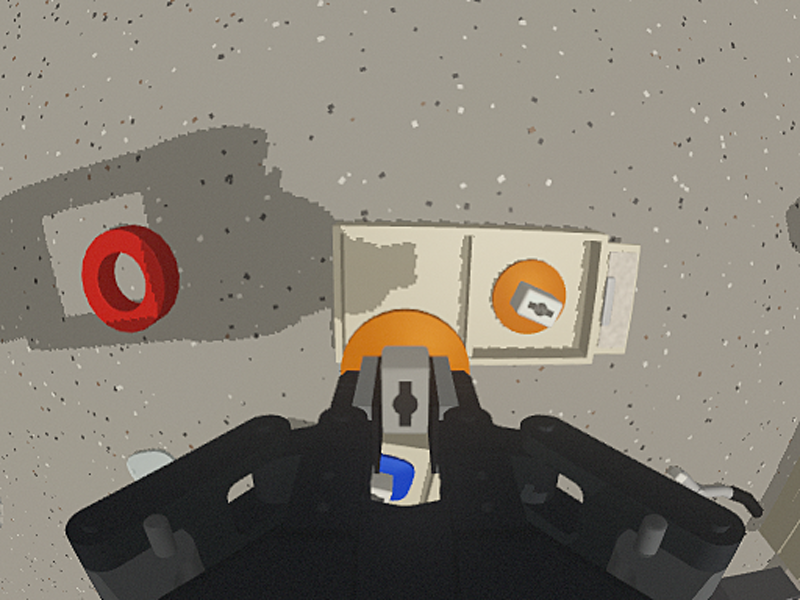

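```bash
python3 - <<'E'
from h import *
c=dict(np.load("pics/w14.npz"))
X=toz(c,"wrist",np.array([(334,227),(336,362),(605,233),(592,362),(467,232),(468,358)])*.64,0.02)[:,:2]*1000
print(X.round(1)); ctr=X[:4].mean(0); u=(X[2]+X[3]-X[0]-X[1]); print(np.linalg.norm(u)/2); u/=np.linalg.norm(u); print(ctr,np.degrees(np.arctan2(u[1],u[0])),"well",ctr-38*u)
print(np.linalg.norm(X[0]-X[1]),np.linalg.norm(X[2]-X[3]))
plan([0.517,0.2985,0.06],10,claw=0)
E
```

```text
[[472.5 328.2]
 [484.1 249.7]
 [624.  353.5]
 [638.9 274.7]
 [544.1 337.8]
 [560.1 265.6]]
155.19849961901645
[554.8602612  301.48590504] 9.32991908628423 well [517.36295581 295.32537841]
79.35277805064953 80.21774825933508
0.002 0.384 0.011 0 -0.004 0 0; 0.002 0.384 0.011 0 -0.004 0 0; 0.002 0.384 0.012 0 -0.004 0.001 0; 0.002 0.383 0.011 0 -0.004 0 0; 0 0 0 0 0 0 0
max 0.384 end [0.517  0.2985 0.06  ] dist 0.0768
```

Emit:
apply_moves(plan="0 0.45 0 0 0 0 0; 0 0.45 0 0 0 0 0; 0 0.45 0 0 0 0 0; 0 0.45 0 0 0 0 0; 0 0.15 0 0 0 0 0")

```text
time_s: 20.45
eef_pos: [0.5152, 0.296, 0.0367]
eef_rot: [-0.704, 0.705, 0.06, -0.063]
wrist_force: [-0.7, 0.4, -0.2]
opening: 0.168
```

Emit:
apply_moves(plan="0 0 0 0 0 0 0; 0 0 0 0 0 0 0; 0 0 0 0 0 0 0; 0 0 0 0 0 0 0; 0 0 0 0 0 0 0")

```text
time_s: 20.95
eef_pos: [0.5173, 0.297, 0.04]
eef_rot: [0.705, -0.704, -0.062, 0.061]
wrist_force: [-0.2, 0.5, 0.6]
opening: 0.171
```

```bash
python3 - <<'E'
from h import *
look("w15",0.031)
plan([0.517,0.2957,0.0275],10,claw=0)
E
```

```text
[0.5173 0.297  0.04  ] 20.95 0.1713385538256946
block px [388.8 248.2] xy [591.7 305.5] size [13.7 21.3] longyaw -12.9
amber px [258.7 216.2] xy [516.1 302.4] size [50.  26.6] longyaw 10.0
amber px [370.  226.2] xy [590.2 305.7] size [46.  44.7] longyaw 61.7
-0.002 0.061 -0.006 0 -0.002 0.002 0; -0.002 0.061 -0.006 -0.001 -0.002 0.002 0; -0.002 0.062 -0.007 0 -0.002 0.002 0; -0.001 0.061 -0.006 -0.001 -0.002 0.003 0; 0 0 0 0 0 0 0
max 0.062 end [0.517  0.2957 0.0275] dist 0.0123
```

View pics/w15.png

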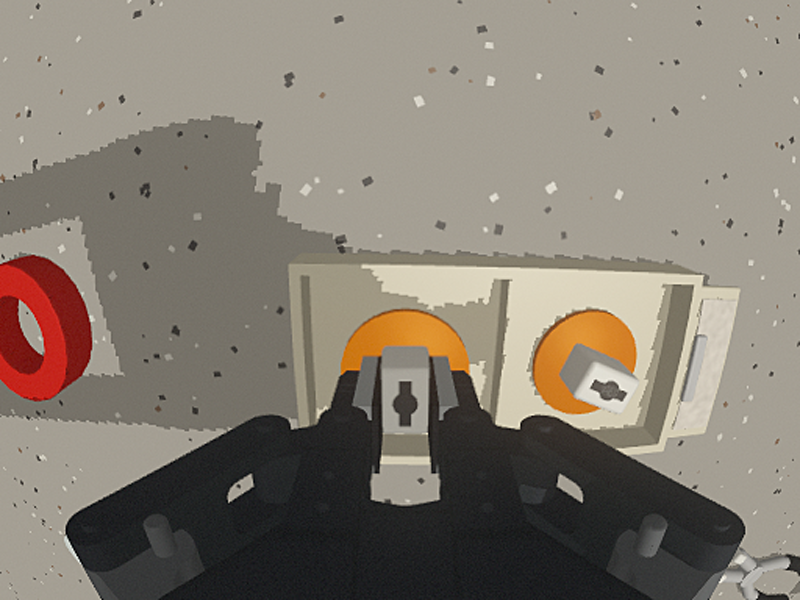

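Emit:
apply_moves(plan="0 0.06 -0.006 0 0 0 0; 0 0.06 -0.006 0 0 0 0; 0 0.06 -0.006 0 0 0 0; 0 0.05 -0.006 0 0 0 0; 0 0 0 0 0 0 0")

```text
time_s: 21.5
eef_pos: [0.5165, 0.2954, 0.0269]
eef_rot: [-0.704, 0.705, 0.061, -0.062]
wrist_force: [0.4, 0.1, -0.7]
opening: 0.166
```

Emit:
apply_moves(plan="0 0 0 0 0 0 0; 0 0 0 0 0 0 0; 0 0 0 0 0 0 0; 0 0 0 0 0 0 0; 0 0 0 0 0 0 0")

```text
time_s: 22.0
eef_pos: [0.517, 0.2957, 0.0277]
eef_rot: [0.704, -0.704, -0.061, 0.061]
wrist_force: [-0.2, -0.0, -0.6]
opening: 0.173
```

Emit:
apply_moves(plan="0 0.01 0 0 0 0 0; 0 0 0 0 0 0 0; 0 0 0 0 0 0 0; 0 0 0 0 0 0 0; 0 0 0 0 0 0 0")

```text
time_s: 22.5
eef_pos: [0.517, 0.2957, 0.0271]
eef_rot: [-0.704, 0.704, 0.061, -0.061]
wrist_force: [0.4, 0.1, -1.2]
opening: 0.168
```

Emit:
apply_moves(plan="0 0.01 0 0 0 0 0; 0 0 0 0 0 0 0; 0 0 0 0 0 0 0; 0 0 0 0 0 0 0; 0 0 0 0 0 0 0")

```text
time_s: 23.0
eef_pos: [0.517, 0.2957, 0.0266]
eef_rot: [0.704, -0.704, -0.061, 0.061]
wrist_force: [-0.4, 0.1, -0.7]
opening: 0.171
```

Emit:
apply_moves(plan="0 0.006 0 0 0 0 0; 0 0 0 0 0 0 0; 0 0 0 0 0 0 0; 0 0 0 0 0 0 0; 0 0 0 0 0 0 0")

```text
time_s: 23.5
eef_pos: [0.517, 0.2957, 0.0265]
eef_rot: [0.704, -0.704, -0.061, 0.061]
wrist_force: [-0.8, -0.2, 2.6]
opening: 0.169
```

Contact at TCP z 0.0265, as predicted. Release.

Emit:
apply_moves(plan="0 0 0 0 0 0 0.1; 0 0 0 0 0 0 0.2; 0 0 0 0 0 0 0.25; 0 0 0 0 0 0 0.33; 0 0 0 0 0 0 0.36")

```text
time_s: 24.0
eef_pos: [0.5169, 0.2956, 0.0261]
eef_rot: [-0.704, 0.704, 0.061, -0.061]
wrist_force: [-0.9, 0.0, -0.3]
opening: 0.356
```

Emit:
apply_moves(plan="0 0 0 0 0 0 0.36; 0 -0.2 0 0 0 0 0.36; 0 -0.5 0 0 0 0 0.36; 0 -0.7 0 0 0 0 0.36; 0 -0.7 0 0 0 0 0.45")

```text
time_s: 24.5
eef_pos: [0.5166, 0.2955, 0.1328]
eef_rot: [-0.704, 0.704, 0.061, -0.062]
wrist_force: [0.3, 0.1, 0.8]
opening: 0.451
```

```bash
python3 - <<'E'
from h import *
look("w16",0.031)
o=ctrl.get_obs(); print(o["q"].round(2))
plan([0.5757,-0.3297,0.15],-92,claw=0.45)
E
```

```text
[0.5166 0.2955 0.1328] 24.5 0.4513711401491578
block px [347.9 198.1] xy [591.9 305.4] size [13.3 21. ] longyaw -13.2
block px [260.6 204.1] xy [518.4 288.2] size [12.5  6.1] longyaw 10.0
blue px [239.2 302.9] xy [518.7 160.7] size [38.4 54. ] longyaw -5.4
blue px [297.1 310.6] xy [582.8 165.1] size [19.5 24.6] longyaw -89.4
amber px [259.4 184.2] xy [517.1 295.7] size [44.5 45.8] longyaw -80.0
amber px [337.4 187.6] xy [590.7 305.5] size [45.4 44.5] longyaw 66.3
[0.32 0.34 1.64 0.   1.16 0.15]
-0.057 -0.012 -0.66 -0.004 0.781 0.002 0.45; 0.005 -0.012 -0.662 -0.004 0.781 0.002 0.45; 0.067 -0.012 -0.659 -0.004 0.78 0.002 0.45; 0.129 -0.011 -0.65 -0.004 0.781 0.002 0.45; 0.189 -0.011 -0.635 -0.004 0.78 0.002 0.45
0.247 -0.011 -0.614 -0.004 0.781 0.003 0.45; 0.304 -0.011 -0.589 -0.004 0.78 0.002 0.45; 0.357 -0.01 -0.558 -0.004 0.781 0.002 0.45; 0.408 -0.01 -0.522 -0.004 0.78 0.002 0.45; 0.455 -0.01 -0.481 -0.005 0.781 0.003 0.45
0.498 -0.01 -0.437 -0.004 0.78 0.002 0.45; 0.536 -0.01 -0.388 -0.005 0.781 0.003 0.45; 0.57 -0.01 -0.336 -0.004 0.78 0.002 0.45; 0.599 -0.01 -0.281 -0.005 0.781 0.003 0.45; 0.623 -0.01 -0.224 -0.004 0.78 0.002 0.45
0.642 -0.01 -0.165 -0.005 0.781 0.003 0.45; 0.654 -0.01 -0.104 -0.004 0.78 0.002 0.45; 0.661 -0.01 -0.043 -0.005 0.781 0.003 0.45; 0.662 -0.01 0.02 -0.004 0.78 0.002 0.45; 0 0 0 0 0 0 0.45
max 0.781 end [ 0.5757 -0.3297  0.15  ] dist 0.6292
```

View pics/w16.png

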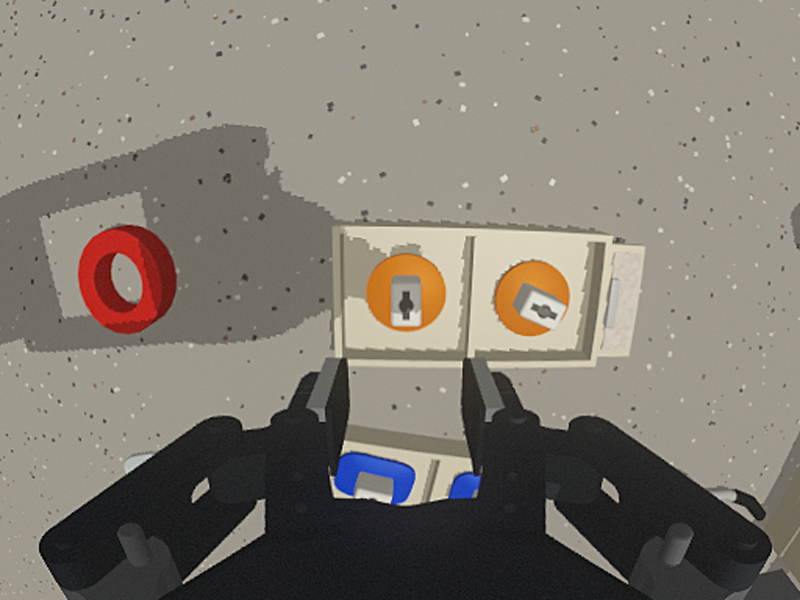

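Emit:
apply_moves(plan="-0.057 -0.012 -0.66 0 0.781 0 0.45; 0.005 -0.012 -0.662 0 0.781 0 0.45; 0.067 -0.012 -0.659 0 0.781 0 0.45; 0.129 -0.012 -0.65 0 0.781 0 0.45; 0.189 -0.012 -0.635 0 0.781 0 0.45")

```text
time_s: 25.05
eef_pos: [0.5317, 0.1295, 0.1351]
eef_rot: [0.699, -0.699, 0.105, -0.106]
wrist_force: [-0.4, -0.2, -0.7]
opening: 0.45
```

Emit:
apply_moves(plan="0.247 -0.012 -0.614 0 0.781 0 0.45; 0.304 -0.012 -0.589 0 0.781 0 0.45; 0.357 -0.012 -0.558 0 0.781 0 0.45; 0.408 -0.012 -0.522 0 0.781 0 0.45; 0.455 -0.012 -0.481 0 0.781 0 0.45")

```text
time_s: 25.55
eef_pos: [0.5461, -0.0357, 0.1381]
eef_rot: [0.656, -0.656, 0.264, -0.265]
wrist_force: [0.1, 0.1, 0.4]
opening: 0.45
```

Emit:
apply_moves(plan="0.498 -0.01 -0.437 0 0.781 0 0.45; 0.536 -0.01 -0.388 0 0.781 0 0.45; 0.57 -0.01 -0.336 0 0.781 0 0.45; 0.6 -0.01 -0.281 0 0.781 0 0.45; 0.623 -0.01 -0.224 0 0.781 0 0.45")

```text
time_s: 26.05
eef_pos: [0.5605, -0.2007, 0.1406]
eef_rot: [0.576, -0.576, 0.409, -0.41]
wrist_force: [1.4, 1.6, 0.6]
opening: 0.451
```

Emit:
apply_moves(plan="0.642 -0.01 -0.165 0 0.781 0 0.45; 0.654 -0.01 -0.104 0 0.781 0 0.45; 0.661 -0.01 -0.043 0 0.781 0 0.45; 0.662 -0.01 0.02 0 0.781 0 0.45; 0 0 0 0 0 0 0.45")

```text
time_s: 26.55
eef_pos: [0.5719, -0.3358, 0.1428]
eef_rot: [-0.489, 0.49, -0.509, 0.512]
wrist_force: [0.2, 0.8, 0.1]
opening: 0.452
```

Emit:
apply_moves(plan="0 0 0 0 0 0 0.45; 0 0 0 0 0 0 0.45; 0 0 0 0 0 0 0.45; 0 0 0 0 0 0 0.45; 0 0 0 0 0 0 0.45")

```text
time_s: 27.05
eef_pos: [0.5721, -0.3304, 0.1419]
eef_rot: [0.491, -0.491, 0.509, -0.509]
wrist_force: [0.2, -0.6, -0.3]
opening: 0.448
```

```bash
python3 - <<'E'
from h import *
look("w17")
E
```

```text
[ 0.5721 -0.3304  0.1419] 27.05 0.44786227825455643
block px [258.2 186.5] xy [ 575.9 -329.4] size [13.7 21. ] longyaw -2.0
blue px [47.1 15.5] xy [ 768.4 -105. ] size [75.8 42.4] longyaw 72.0
green px [258.3 177.5] xy [ 575.5 -329.9] size [32.5 53.5] longyaw -2.8
green px [  7.  229.5] xy [523.2   5.5] size [26.5 53.9] longyaw -14.3
```

View pics/w17.png

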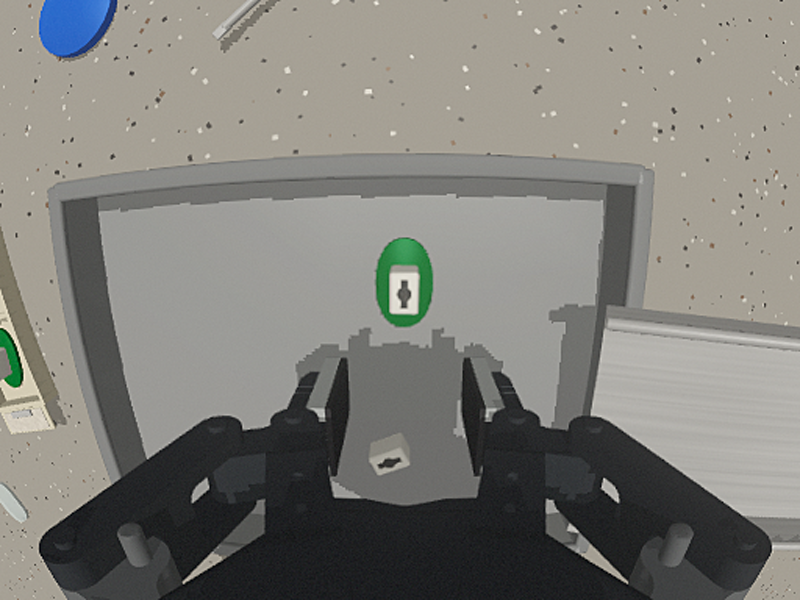

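```bash
python3 - <<'E'
from h import *
c=dict(np.load("pics/w17.npz"))
for z in (0.04,0.06,0.09): print(z,toz(c,"wrist",np.array([(607,308),(583,505),(637,306)])*.64,z).round(3)[:,:2].tolist())
plan([0.5757,-0.3297,0.045],-92.3,n=4,claw=0.45)
E
```

```text
0.04 [[0.565, -0.444], [0.421, -0.449], [0.566, -0.464]]
0.06 [[0.572, -0.435], [0.44, -0.439], [0.572, -0.453]]
0.09 [[0.582, -0.42], [0.468, -0.424], [0.582, -0.436]]
-0.005 0.485 0.018 0 0.01 0 0.45; -0.005 0.484 0.018 0 0.01 0 0.45; -0.005 0.485 0.018 0 0.01 0 0.45; -0.005 0.484 0.019 0 0.01 0 0.45; 0 0 0 0 0 0 0.45
max 0.485 end [ 0.5757 -0.3297  0.045 ] dist 0.097
```

Emit:
apply_moves(plan="-0.005 0.485 0.018 0 0.01 0 0.45; -0.005 0.485 0.018 0 0.01 0 0.45; -0.005 0.485 0.018 0 0.01 0 0.45; -0.005 0.485 0.018 0 0.01 0 0.45; 0 0 0 0 0 0 0.45")

```text
time_s: 27.6
eef_pos: [0.5732, -0.3281, 0.0407]
eef_rot: [0.489, -0.49, 0.513, -0.507]
wrist_force: [0.4, 0.3, -0.1]
opening: 0.451
```

Emit:
apply_moves(plan="0 0 0 0 0 0 0.45; 0 0 0 0 0 0 0.45; 0 0 0 0 0 0 0.45; 0 0 0 0 0 0 0.45; 0 0 0 0 0 0 0.45")

```text
time_s: 28.1
eef_pos: [0.5759, -0.3306, 0.0457]
eef_rot: [-0.49, 0.49, -0.51, 0.511]
wrist_force: [-0.7, 0.3, 0.2]
opening: 0.454
```

```bash
python3 - <<'E'
from h import *
look("w18")
plan([0.5757,-0.3297,0.0275],-92.3,n=4,claw=0.45)
E
```

```text
[ 0.5759 -0.3306  0.0457] 28.1 0.45382463645417737
block px [259.2 231.4] xy [ 579.9 -329.9] size [14.1 13.6] longyaw 88.6
green px [258.  214.7] xy [ 575.  -329.8] size [33.6 54.1] longyaw -4.2
-0.004 0.089 0 -0.001 -0.002 0.001 0.45; -0.004 0.09 0 -0.001 -0.002 0.001 0.45; -0.004 0.089 -0.001 -0.002 -0.002 0.001 0.45; -0.004 0.09 0 -0.001 -0.002 0.001 0.45; 0 0 0 0 0 0 0.45
max 0.09 end [ 0.5757 -0.3297  0.0275] dist 0.0179
```

View pics/w18.png

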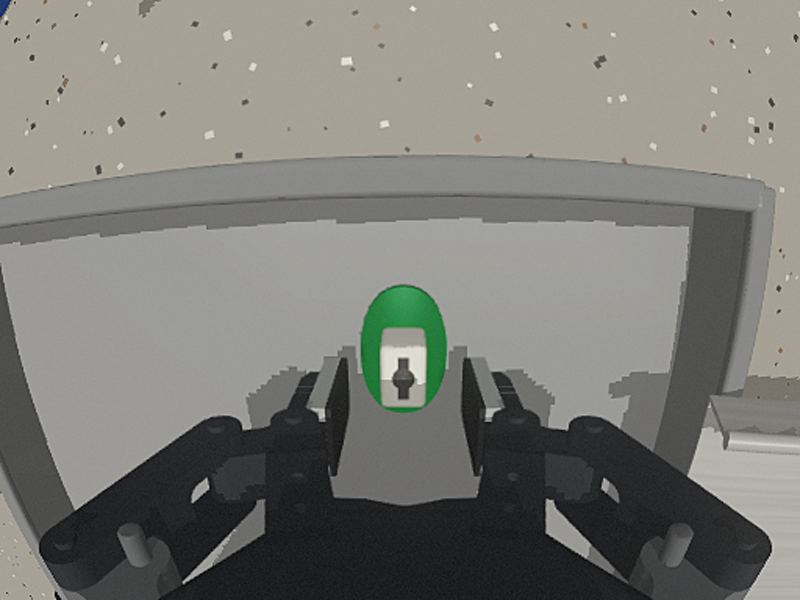

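Emit:
apply_moves(plan="-0.004 0.09 0 0 0 0 0.45; -0.004 0.09 0 0 0 0 0.45; -0.004 0.09 0 0 0 0 0.45; -0.004 0.09 0 0 0 0 0.4; 0 0 0 0 0 0 0.3")

```text
time_s: 28.65
eef_pos: [0.5749, -0.3289, 0.0255]
eef_rot: [0.49, -0.49, 0.511, -0.509]
wrist_force: [-0.1, 0.4, 0.8]
opening: 0.299
```

Emit:
apply_moves(plan="0 0 0 0 0 0 0.3; 0 0 0 0 0 0 0.22; 0 0 0 0 0 0 0.1; 0 0 0 0 0 0 0; 0 0 0 0 0 0 0")

```text
time_s: 29.15
eef_pos: [0.5758, -0.3297, 0.0272]
eef_rot: [-0.49, 0.49, -0.51, 0.51]
wrist_force: [0.5, 0.3, 2.1]
opening: 0.167
```

Emit:
apply_moves(plan="0 0 0 0 0 0 0; 0 0 0 0 0 0 0; 0 0 0 0 0 0 0; 0 0 0 0 0 0 0; 0 -0.2 0 0 0 0 0")

```text
time_s: 29.65
eef_pos: [0.5743, -0.3285, 0.0352]
eef_rot: [0.489, -0.49, 0.512, -0.509]
wrist_force: [-0.4, 0.0, -1.2]
opening: 0.168
```

Emit:
apply_moves(plan="0 -0.4 0 0 0 0 0; 0 -0.5 0 0 0 0 0; 0 -0.5 0 0 0 0 0; 0 -0.5 0 0 0 0 0; 0 -0.3 0 0 0 0 0")

```text
time_s: 30.15
eef_pos: [0.576, -0.3299, 0.1492]
eef_rot: [-0.49, 0.49, -0.509, 0.511]
wrist_force: [0.1, -0.0, 0.6]
opening: 0.174
```

```bash
python3 - <<'E'
from h import *
look("w19")
plan([0.600,0.0230,0.13],-79,claw=0,vmax=0.035)
E
```

```text
[ 0.576  -0.3299  0.1492] 30.15 0.17393385069678746
block px [259.3 242.7] xy [ 522.8 -327.6] size [26.1 15.7] longyaw 86.7
blue px [50.7 18.4] xy [ 772.2 -106. ] size [74.8 49.1] longyaw 71.9
green px [259.  210.4] xy [ 544.  -328.5] size [60.8 47.4] longyaw 87.7
green px [  9.9 229.9] xy [524.8  10.1] size [52.8 33.1] longyaw 3.4
-0.506 0.029 0.012 -0.002 -0.139 0.002 0; -0.506 0.029 0.021 -0.002 -0.139 0.002 0; -0.505 0.029 0.029 -0.002 -0.139 0.002 0; -0.505 0.029 0.037 -0.002 -0.139 0.002 0; -0.504 0.029 0.046 -0.002 -0.138 0.002 0
-0.503 0.03 0.054 -0.002 -0.139 0.002 0; -0.502 0.03 0.063 -0.002 -0.138 0.002 0; -0.501 0.03 0.071 -0.002 -0.139 0.002 0; -0.5 0.03 0.079 -0.002 -0.138 0.002 0; -0.499 0.03 0.088 -0.003 -0.139 0.002 0
-0.497 0.03 0.096 -0.002 -0.138 0.003 0; -0.495 0.03 0.104 -0.003 -0.139 0.002 0; -0.494 0.03 0.112 -0.002 -0.138 0.003 0; -0.492 0.03 0.121 -0.003 -0.139 0.002 0; 0 0 0 0 0 0 0
max 0.506 end [0.6   0.023 0.13 ] dist 0.3549
```

View pics/w19.png

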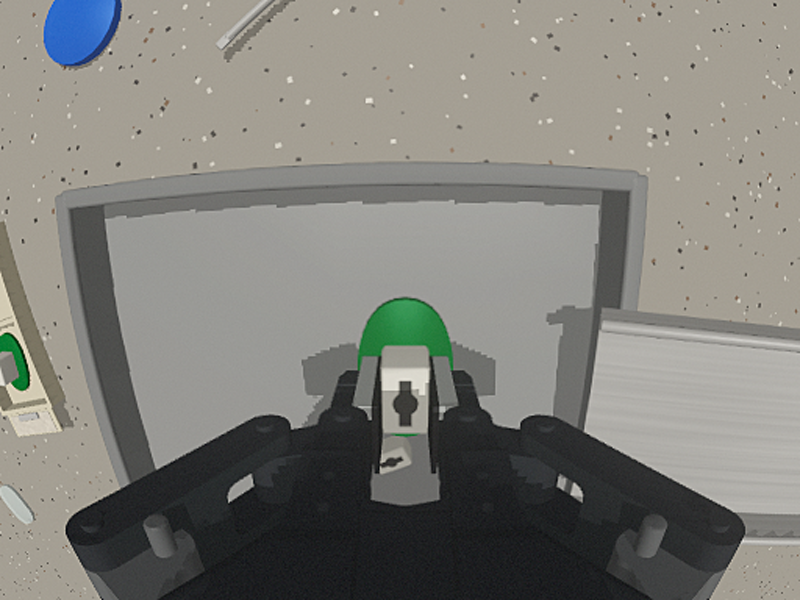

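Emit:
apply_moves(plan="-0.506 0.03 0.012 0 -0.139 0 0; -0.506 0.03 0.021 0 -0.139 0 0; -0.505 0.03 0.029 0 -0.139 0 0; -0.505 0.03 0.037 0 -0.139 0 0; -0.504 0.03 0.046 0 -0.139 0 0")

```text
time_s: 30.7
eef_pos: [0.583, -0.2018, 0.138]
eef_rot: [-0.51, 0.511, -0.49, 0.488]
wrist_force: [0.1, -0.4, -0.7]
opening: 0.17
```

Emit:
apply_moves(plan="-0.503 0.03 0.054 0 -0.139 0 0; -0.502 0.03 0.063 0 -0.139 0 0; -0.501 0.03 0.071 0 -0.139 0 0; -0.5 0.03 0.08 0 -0.139 0 0; -0.5 0.03 0.088 0 -0.139 0 0")

```text
time_s: 31.2
eef_pos: [0.5912, -0.0756, 0.1306]
eef_rot: [-0.53, 0.531, -0.468, 0.467]
wrist_force: [0.3, -0.0, -0.0]
opening: 0.169
```

Emit:
apply_moves(plan="-0.497 0.03 0.096 0 -0.139 0 0; -0.495 0.03 0.104 0 -0.139 0 0; -0.494 0.03 0.112 0 -0.139 0 0; -0.35 0.03 0.12 0 -0.139 0 0; -0.14 0 0 0 0 0 0")

```text
time_s: 31.7
eef_pos: [0.5976, 0.0259, 0.1245]
eef_rot: [-0.546, 0.546, -0.45, 0.448]
wrist_force: [-1.1, -0.2, -0.6]
opening: 0.17
```

Emit:
apply_moves(plan="0 0 0 0 0 0 0; 0 0 0 0 0 0 0; 0 0 0 0 0 0 0; 0 0 0 0 0 0 0; 0 0 0 0 0 0 0")

```text
time_s: 32.2
eef_pos: [0.5985, 0.0233, 0.1259]
eef_rot: [0.546, -0.545, 0.45, -0.45]
wrist_force: [-1.1, -0.1, -0.2]
opening: 0.17
```

```bash
python3 - <<'E'
from h import *
look("w20",0.031)
E
```

```text
[0.5985 0.0233 0.1259] 32.2 0.17012999068960358
block px [  4.6 220.3] xy [515.7 297.5] size [ 9.6 22.5] longyaw -75.6
blue px [430.9  31.6] xy [ 780.7 -107.8] size [65.9 73.7] longyaw -65.5
blue px [119.7 158.9] xy [598.9 159.8] size [53.9 38.2] longyaw 0.5
blue px [115.1 234.2] xy [517.9 161.9] size [38.8 54.7] longyaw -6.8
amber px [ 13.1 148.8] xy [590.9 304.2] size [44.8 36.6] longyaw 10.2
amber px [ 20.2 210.7] xy [517.3 294.2] size [45.3 43.8] longyaw 27.6
green px [258.9 210.4] xy [575.1  19. ] size [43.6 55.8] longyaw -79.0
```

View pics/w20.png

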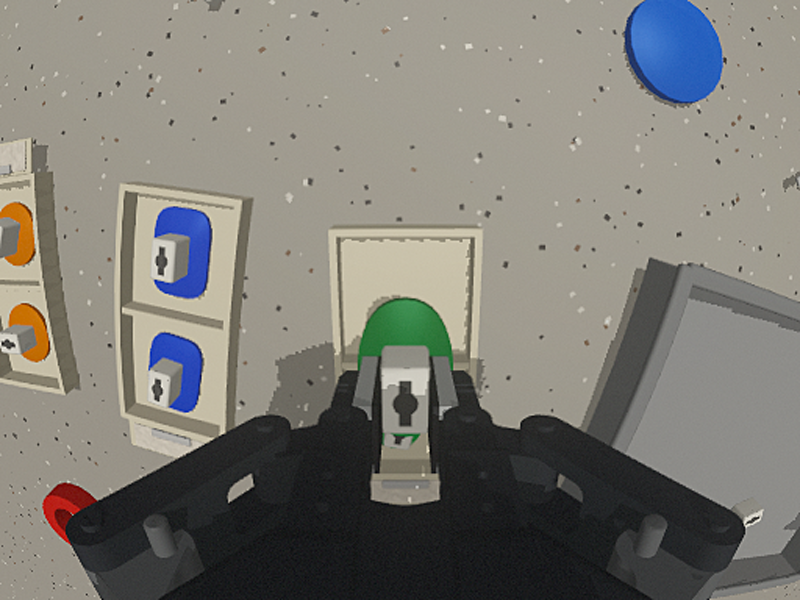

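```bash
python3 - <<'E'
from h import *
c=dict(np.load("pics/w20.npz"))
X=toz(c,"wrist",np.array([(329,229),(482,229)])*.64,0.02)[:,:2]*1000; print(X.round(1))
d=X[0]-X[1]; print(np.linalg.norm(d)); n=np.array([-d[1],d[0]])/np.linalg.norm(d); n*=np.sign(-n[0]); print("well",X.mean(0)+40*n, np.degrees(np.arctan2(-n[1],-n[0])))
plan([0.600,0.0235,0.040],-79,n=4,claw=0)
E
```

```text
[[629.4  69.7]
 [644.7  -8.4]]
79.60393394951792
well [597.80008708  22.99792692] 11.034504778158004
0.001 0.429 0.007 0 -0.001 0 0; 0.001 0.429 0.007 0 -0.001 0 0; 0.001 0.43 0.007 0 -0.001 0 0; 0.002 0.429 0.008 -0.001 0 0.001 0; 0 0 0 0 0 0 0
max 0.43 end [0.6    0.0235 0.04  ] dist 0.0859
```

Well at (598, 23), matching the TCP. Straight down.

Emit:
apply_moves(plan="0 0.4 0 0 0 0 0; 0 0.4 0 0 0 0 0; 0 0.4 0 0 0 0 0; 0 0.4 0 0 0 0 0; 0 0.12 0 0 0 0 0")

```text
time_s: 32.75
eef_pos: [0.5968, 0.0241, 0.0375]
eef_rot: [-0.545, 0.546, -0.451, 0.449]
wrist_force: [0.7, 0.8, -0.6]
opening: 0.166
```

Emit:
apply_moves(plan="0 0 0 0 0 0 0; 0 0 0 0 0 0 0; 0 0 0 0 0 0 0; 0 0 0 0 0 0 0; 0 0 0 0 0 0 0")

```text
time_s: 33.25
eef_pos: [0.5989, 0.024, 0.0406]
eef_rot: [0.546, -0.546, 0.449, -0.45]
wrist_force: [-0.3, 0.7, 0.0]
opening: 0.168
```

```bash
python3 - <<'E'
from h import *
look("w21",0.031)
plan([0.5985,0.0230,0.0272],-79,n=4,claw=0)
E
```

```text
[0.5989 0.024  0.0406] 33.25 0.16844083342807878
block px [ 51.8 301. ] xy [516.7 162.6] size [ 9.5 19.7] longyaw -12.4
blue px [486.3  24.8] xy [ 768.6 -108.9] size [43.6 67.7] longyaw -62.0
blue px [ 69.3 181. ] xy [598.6 159.9] size [54.8 39.6] longyaw 1.5
blue px [ 72.1 277. ] xy [517.6 161.7] size [39.6 56.8] longyaw -9.4
green px [258.9 210.4] xy [606.8  25.8] size [28.8 36.9] longyaw -78.9
green px [258.7 306.5] xy [537.7  12.6] size [24.7 30.7] longyaw -78.9
0.005 0.066 -0.003 -0.002 0.001 0.001 0; 0.004 0.066 -0.002 -0.002 0.001 0.001 0; 0.005 0.066 -0.003 -0.002 0.001 0 0; 0.004 0.066 -0.002 -0.001 0.001 0.001 0; 0 0 0 0 0 0 0
max 0.066 end [0.5985 0.023  0.0272] dist 0.0132
```

View pics/w21.png

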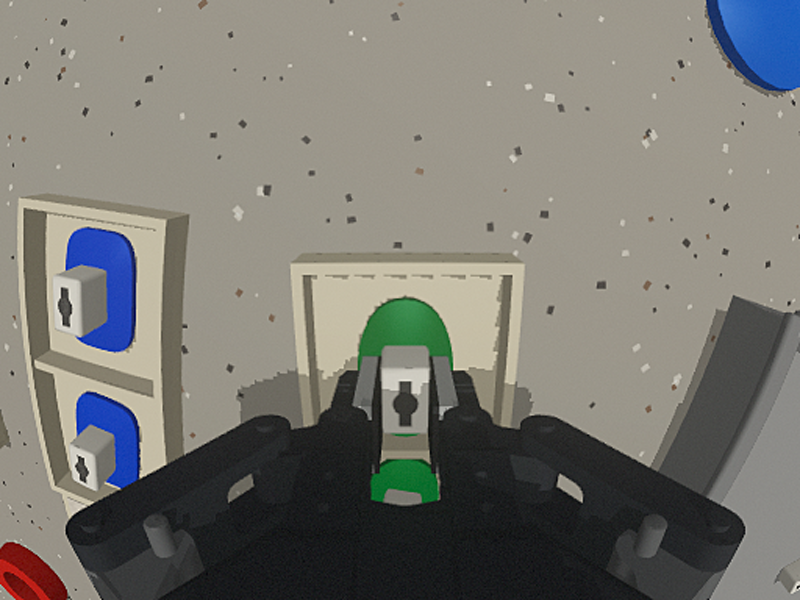

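Emit:
apply_moves(plan="0.005 0.066 0 0 0 0 0; 0.005 0.066 0 0 0 0 0; 0.005 0.066 0 0 0 0 0; 0.005 0.06 0 0 0 0 0; 0 0 0 0 0 0 0")

```text
time_s: 33.8
eef_pos: [0.5985, 0.023, 0.0265]
eef_rot: [-0.546, 0.546, -0.45, 0.45]
wrist_force: [0.1, 0.7, -0.0]
opening: 0.167
```

Emit:
apply_moves(plan="0 0 0 0 0 0 0; 0 0 0 0 0 0 0; 0 0 0 0 0 0 0; 0 0 0 0 0 0 0; 0 0 0 0 0 0 0")

```text
time_s: 34.3
eef_pos: [0.5987, 0.0231, 0.0269]
eef_rot: [0.546, -0.546, 0.45, -0.45]
wrist_force: [-0.4, 0.6, 0.5]
opening: 0.17
```

Emit:
apply_moves(plan="0 0.01 0 0 0 0 0; 0 0 0 0 0 0 0; 0 0 0 0 0 0 0; 0 0 0 0 0 0 0; 0 0 0 0 0 0 0")

```text
time_s: 34.8
eef_pos: [0.5987, 0.0231, 0.0264]
eef_rot: [0.546, -0.546, 0.45, -0.45]
wrist_force: [0.3, -0.3, 1.0]
opening: 0.17
```

Emit:
apply_moves(plan="0 0.006 0 0 0 0 0; 0 0 0 0 0 0 0; 0 0 0 0 0 0 0; 0 0 0 0 0 0 0; 0 0 0 0 0 0 0")

```text
time_s: 35.3
eef_pos: [0.5987, 0.023, 0.0262]
eef_rot: [0.546, -0.546, 0.45, -0.45]
wrist_force: [-1.2, -1.0, 2.2]
opening: 0.168
```

Contact; release.

Emit:
apply_moves(plan="0 0 0 0 0 0 0.1; 0 0 0 0 0 0 0.2; 0 0 0 0 0 0 0.25; 0 0 0 0 0 0 0.33; 0 0 0 0 0 0 0.36")

```text
time_s: 35.8
eef_pos: [0.5986, 0.023, 0.026]
eef_rot: [-0.546, 0.546, -0.45, 0.45]
wrist_force: [-1.0, 0.4, 1.3]
opening: 0.358
```

Emit:
apply_moves(plan="0 0 0 0 0 0 0.36; 0 -0.2 0 0 0 0 0.36; 0 -0.5 0 0 0 0 0.36; 0 -0.8 0 0 0 0 0.36; 0 -0.8 0 0 0 0 0.36")

```text
time_s: 36.3
eef_pos: [0.5981, 0.0231, 0.1425]
eef_rot: [-0.546, 0.546, -0.45, 0.449]
wrist_force: [1.1, -0.1, 0.1]
opening: 0.365
```

Emit:
apply_moves(plan="0 -0.6 -0.5 0 0 0 0.36; 0 -0.4 -0.6 0 0 0 0.36; 0 0 -0.4 0 0 0 0.36; 0 0 0 0 0 0 0.36; 0 0 0 0 0 0 0.36")

```text
time_s: 36.8
eef_pos: [0.5254, 0.0087, 0.1918]
eef_rot: [0.546, -0.545, 0.449, -0.45]
wrist_force: [0.4, 0.2, -0.5]
opening: 0.361
```

```bash
python3 - <<'E'
from h import *
look("w22",0.031)
s=ctrl.camera("scene"); cv2.imwrite("pics/s22.png",cv2.resize(s[:,:,::-1],(800,600),interpolation=cv2.INTER_CUBIC))
E
```

```text
[0.5254 0.0087 0.1918] 36.8 0.36055062092244233
block px [129.1  83.1] xy [599.4 159.8] size [20.5 12.7] longyaw 1.3
block px [28.7 83.7] xy [591.3 305.9] size [12.3 20.8] longyaw -11.7
block px [259.4 102.3] xy [598.7  23.2] size [20.8 13.6] longyaw 11.0
block px [ 29.2 144.3] xy [516.  296.6] size [12.7 20.7] longyaw -87.9
block px [117.7 158. ] xy [518.8 162.2] size [12.1 21.3] longyaw -6.3
block px [256.1 174.9] xy [525.   12.5] size [12.9 21.3] longyaw -1.6
block px [473.1 264.7] xy [ 463.5 -311.2] size [13.1 19.8] longyaw -63.8
blue px [403.1   4.4] xy [ 756.5 -116.8] size [14.6 59.9] longyaw -67.2
blue px [141.2  85.6] xy [599.  159.3] size [53.2 37.7] longyaw 0.4
blue px [131.3 153.4] xy [518.2 161.6] size [38.  53.4] longyaw -5.6
amber px [44.4 84.3] xy [590.9 302.9] size [41.6 44.8] longyaw -1.0
amber px [ 43.7 140.9] xy [515.9 295.2] size [44.9 45.3] longyaw -84.6
green px [258.6 104.2] xy [598.5  23.6] size [51.4 32.7] longyaw 11.1
green px [255.7 170.1] xy [525.   12.4] size [32.5 53.2] longyaw -0.8
```

View pics/w22.png

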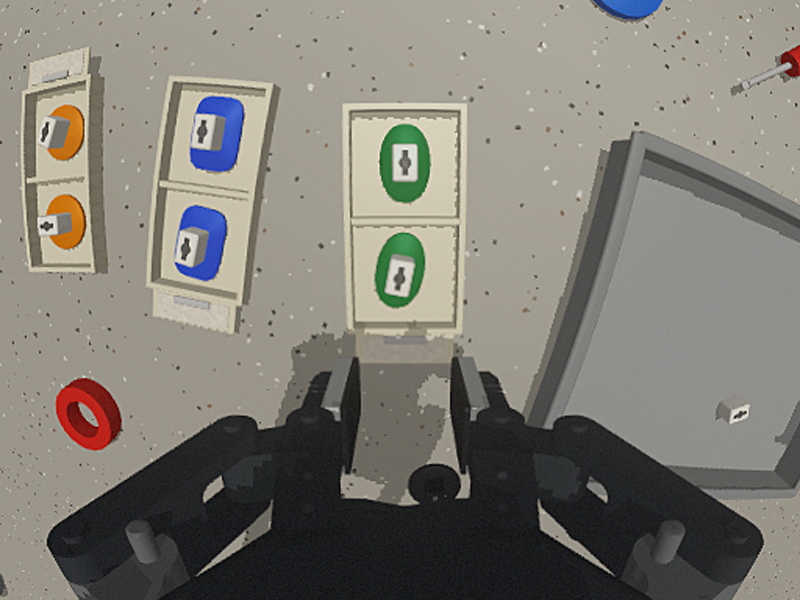

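View pics/s22.png

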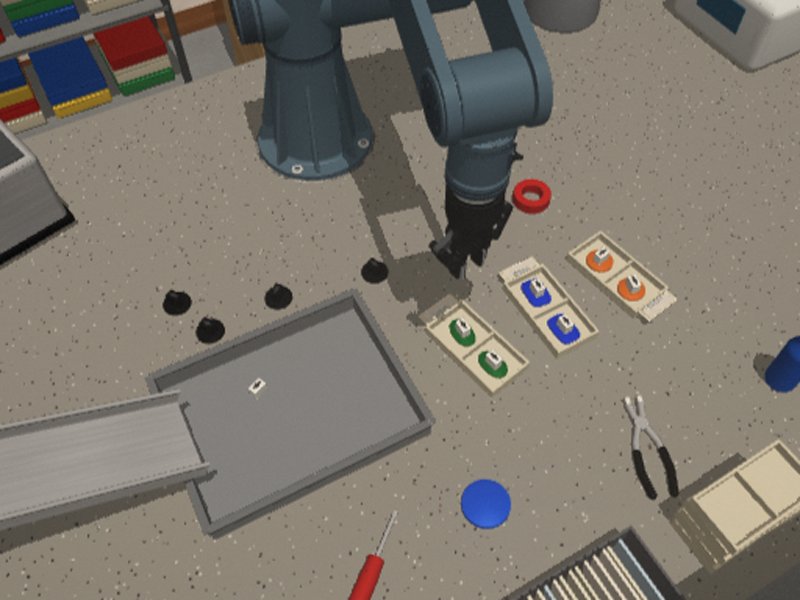

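All three lenses sit centred in their wells, and the mates and the bare block have not moved.

```bash
python3 -c "
from bench import ctrl
print(ctrl.hand_in())"
```

```text
the job is handed in; nothing more can be done
None
```

I carried the blue, amber and green lenses from the bin in that order. Each is flat and block up in the empty well beside its mate. I lowered each one until the wrist force showed light contact (about 2–3 N, briefly 7 N for blue) before opening the jaws. The job was handed in at about 37 s, with the arm clear at 0.19 m height.

**Last checks:** The final wrist picture measured the lenses at (599, 159), (516, 295) and (598, 24) mm. Each is within about 2 mm of the middle of its well. The wrist and scene pictures show all three mates in their wells and the bare block still alone in the bin. The mates' positions read within about 4 mm of the start. The bare block's read within a few mm, from an oblique view. The black look-alikes were not touched.

**Disagreements:** The top, scene and wrist cameras differed by up to about 4 mm on where the wells are. I used the close wrist view, which matched the given tray sizes. No check failed.

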